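# Weigh and log the spice tins on a fold-up counting scale

### The arm

A 7-joint arm with a two-finger parallel gripper is mounted at the origin on the work surface. World frame = base frame: x ahead of the robot, y to its left, z up, the work surface at z = 0. Lengths are in mm, angles in rad, forces in N, time in s.
With the tool pointing down it reaches from about 400 to 925 mm from the base axis. Payload 5.6 kg.
Tool frame: the origin (TCP) lies between the finger pads; the fingertips stand env.nose_length ahead of it and the grasp point (between the pads) lies 11 mm behind it (env.nose_length is the distance from the TCP to the fingertips, in mm); z points along the fingers, y is the line along which they close (so a half turn about z gives the same grasp; the last joint's range is limited). The gripper opens to 85 mm and grips with 20 to 120 N. Pads are 22 mm wide; open, the fingers measure 114 mm over their backs; the gripper's body (76 mm by 85 mm) begins 54 mm behind the grasp point. The pads swing forward as they close: fully open they stand 13 mm farther back than shut.
Start: joints at [-1.192, 0.468, -0.012, 1.603, 0.006, 1.071, -0.056], TCP at [266.151, 593.019, 239.29] pointing down, gripper open.
Joint ranges: [-2.53, 2.53], [-0.31, 2.02], [-1.57, 1.55], [0.28, 2.44], [-1.29, 4.43], [0.15, 1.84], [-2.92, 2.92]. Speed limits (rad/s): [2.57, 2.57, 3.14, 3.14, 3.14, 3.14, 3.14].

### API

Orientations are given as [roll, pitch, yaw] about the fixed x, y, z axes, in that order (R = Rz(yaw) Ry(pitch) Rx(roll)).
In Python, from rig import sensors, viewer, ticket, env gives the robot as it stands.
- The arm moves only by the tool drive_tool, never from a script. Its argument "steps" is a list of rows, each an object of numbers: "tx", "ty", "tz": the shift along the world's x, y, z in units of 0.3 m (1.0 is 0.3 m); "wx", "wy", "wz": the turn, a rotation vector about the world's x, y, z in units of pi rad (1.0 is pi rad); "gripper": the opening, from -1 (shut) to 1 (fully open). A call has 1 to 5 rows; each row is the pose to reach, as a shift and turn from the pose commanded when the call began, turning the shorter way round; what a row does not reach only later rows make up. A row lasts 1/8 s, in which the tool goes at most 62.5 mm and 10.7 degrees, less where a joint would pass 70% of its speed; a pose out of reach is approached as far as the arm can. A call with a number of a shift or a turn outside -1 to 1 is refused whole. A call with a gripper value outside its range is refused whole. The fingers move at their own pace and stop on an object; "squeeze" is the grip in N (left out, the last holds). Time passes only in rows, so rows that repeat a pose let the fingers close. It gives the time, the measured TCP pose, the force, the opening and the grip force at its end, in the units of the state.
- sensors.get_obs(): the state, without advancing time (a new reading comes with each control period).
- viewer.snapshot(name): name is "scene" or "top" or "wrist"; returns (picture, depth): 420x560x3 uint8, red, green, blue; 420x560 float32, mm along the optical axis (not along the pixel's ray), 0 where there is no reading.
- viewer.get_calibration(name): a dict with "K" (3x3 intrinsics, pixels), "k1" (the pictures are not rectified: a ray, as slopes to the right and down, at radius r is drawn at 1 + k1 r^2 times it, then the intrinsics apply), "R" (3x3) and "t" (3): a world point X has camera coordinates R X + t. Camera axes: x right, y down, z forward; pixel columns grow to the right and rows downward; lengths in mm; the calibration is good to about 2 mm. A picture is of the moment at which its call begins: read the wrist's pose just before it. get_calibration takes no time and is no camera call; for the wrist camera it gives the pose at the moment of the call.
- ticket.hand_in(): hands the job in; it is judged then, once.
The state is a dict: "t": time; "joint_positions": joint angles; "joint_vel": joint speeds; "effort": joint torques, N m; "eef_pos": TCP position; "ee_rot": TCP orientation; "contact_force": force on the tool from outside, world axes, zero at the start; "ft_torque": the same for the moment, N m; "opening": opening from 0.0 (shut) to 1.0 (fully open); "gripper_force": force on a finger pad.
Only numpy, scipy, OpenCV 4.12 (cv2) and the standard library are available. Lean on these libraries where they do the work, as an engineer would, in place of code of your own. Each camera call takes 0.05 s, during which the arm holds its last target. There are 200 camera calls.

### The job

Set up the fold-up counting scale: raise its stiff screen to 100 degrees open (just past upright, at the red mark), then turn the copper lock collar on its hinge until the collar's lever is at its red mark, in line with the raised screen. Then stand every spice tin that is on the counter upright and wholly on the scale's steel pan, and, once all are on, pick up the yellow scanner, point its red nose squarely at the middle of the striped label on the shelf bracket from about 10 cm and keep it steady there for two seconds. Finish by laying the scanner flat on the middle of the black trivet, with screen and collar still at their marks, the tins still on the pan and the other kitchen things left where they were.

Things in the scene. Friction and masses are not known exactly. Their poses are not given: they have to be found in the camera images.
- scale: Fold-up counting scale, fixed to the counter. Grey base 200 (x) x 300 (y) x 25 mm; origin at the centre of its underside, x pointing away from the robot from pan front to hinge, z up. A red line on a white disc at its +y end marks the screen's 100 degrees; the lock collar is at its -y end.
- pan (a point): Centre of the top face of the scale's flat steel pan, 140 (x) x 280 (y) mm, top 30 mm above the counter; axes as the scale's. The folded screen covers the pan; raised to its mark it is clear of everything over the pan.
- screen (a joint): Angle of the screen in rad: 0 folded flat over the pan, growing as its front edge rises, 2.2 the stop; the mark is 1.745 (100 degrees). The hinge is stiff (about 0.8 N m, 3 to 6 N at the bar) and stays where it is left. Starts slightly ajar.
- screen_hinge (a point): Point on the screen's hinge line (parallel to the scale's y axis), 80 mm behind the scale's origin, 50 mm above the counter.
- screen_bar (a point): Middle of the round pull bar (14 mm thick, 110 mm long, parallel to the hinge) of the screen, 215 mm from the hinge line in the screen's plane. Two thin arms 110 mm apart carry it 50 mm beyond the screen's front edge, so that there is free space on both sides of it. The screen itself is 250 mm wide (y), 12 mm thick, and ends 165 mm from the hinge.
- collar (a joint): Lock collar angle (rad) about the hinge line: 0 unlocked (lever leans to the robot, 37 degrees above level), growing as the lever swings up and away from the robot; locked mark 1.1 (just past upright, parallel to the screen at its mark); stop 1.5. Friction 0.15 N m; stays where left. Push it along its arc: a level push while it leans low can jam. Starts at 0 to 0.25.
- collar_axis (a point): Centre of the copper lock collar (44 mm diameter, 24 mm wide) on the hinge line, 182 mm to the -y side of the scale's middle, 50 mm above the counter.
- collar_tip (a point): Centre of the orange ball (20 mm diameter) at the end of the collar's copper lever (12 mm thick), 80 mm from the hinge line.
- tin1: Spice tin, red with a pale band and copper-coloured top: upright cylinder 56 mm diameter, 50 mm high, about 180 g; origin at the centre of its underside, z up. May be absent.
- tin2: Spice tin, yellow with a pale band and copper-coloured top: upright cylinder 56 mm diameter, 50 mm high, about 180 g; origin at the centre of its underside, z up. May be absent.
- tin3: Spice tin, green with a pale band and copper-coloured top: upright cylinder 56 mm diameter, 50 mm high, about 180 g; origin at the centre of its underside, z up. May be absent.
- tin4: Spice tin, blue with a pale band and copper-coloured top: upright cylinder 56 mm diameter, 50 mm high, about 180 g; origin at the centre of its underside, z up. May be absent.
- scanner: Yellow and black bar-shaped hand scanner, 150 long (x) x 36 wide (y) x 40 mm high, about 160 g, lying on the trivet; origin at the centre of its underside, x towards its red nose, z up.
- scanner_nose (a point): Centre of the scanner's red window at its front end, 76 mm ahead of its origin and 20 mm above its underside; x is the direction in which it looks.
- label (a point): Centre of the striped white label, 90 wide x 80 mm high, upright on the front of the shelf bracket, with a striped lip jutting 15 mm forward from its top edge, 120 mm above the counter; x points into the label, square to it (the direction in which the scanner should look).
- bracket: Aluminium shelf bracket clamped on a wooden board (100 x 140 x 30 mm), fixed, 190 mm high in all; origin at the underside of the board, under the bracket; the label is 37 mm in front of it (-x).
- trivet: Round black silicone trivet, fixed, 180 mm diameter, 8 mm thick; origin at the centre of its underside.
- vial_stand: Bystander: wooden stand with glass spice vials, 60 x 220 x 130 mm; origin at its underside.
- scoop: Bystander: copper-coloured scoop, 160 mm long, 28 mm high; origin under its square pan, handle to its -x.
- bowl: Bystander: blue bowl, 100 mm diameter, 45 mm high; origin at its underside.
- oil: Bystander: green oil bottle, 60 mm diameter, 190 mm high; origin at its underside.
- honey: Bystander: honey jar, 70 mm diameter, 90 mm high; origin at its underside.
- cup: Bystander: white cup, 70 mm diameter, 70 mm high; origin at its underside.
Mind the look-alikes: they are no part of the job. There is more than one size of the tin2; the one meant has the size given above. There is more than one size of the tin4; the one meant has the size given above.

How it is judged:
By the outcome, as a careful person would: the job done as asked, in the order asked, and still so for the second after the job is handed in, with the robot touching nothing.
Of tin1, tin2, tin3, tin4 only 2 to 4 are there at a start; the rules pass over those that are not, and their reading is None.
At some moment in a run one of tin1, tin2, tin3, tin4, scanner may be knocked a few centimetres aside while the robot is not near it.
It also fails if it takes over 210 s, if anything falls off the work surface, if the arm or the gripper's body presses on something with over 40 N, if the wrist force passes 120 N, or if a joint passes its speed limit or range.

## Working session

There is one attempt and no reset: what is moved stays moved. The work goes in short steps, Python scripts to look and compute and a tool call to move; the robot and the scene stay as the last step left them, time stands still between calls to the robot, and variables do not carry over. Pictures are saved under pics/ and viewed, at most 17 in all, crops included, and the job is handed in when it is done.

Besides the shell and the picture viewer there is one more tool, called as name([rows], argument=value, ...), one row to a line, values as JSON. drive_tool: Moves the arm, as the interface text tells. Its arguments: {"type":"object","properties":{"steps":{"type":"array"},"squeeze":{"type":"number"}},"required":["steps"]}

```bash
ls; mkdir -p pics; cat > h.py <<'E'
import numpy as np,cv2
from rig import sensors,viewer,ticket,env
from scipy.spatial.transform import Rotation as Ro
def snap(n,f):
    c=viewer.get_calibration(n); p,d=viewer.snapshot(n)
    cv2.imwrite(f'pics/{f}.png',p[:,:,::-1]); np.savez(f'pics/{f}.npz',p=p,d=d,K=c['K'],k1=c['k1'],R=c['R'],t=c['t'])
def load(f): return np.load(f'pics/{f}.npz')
def cloud(f):
    c=load(f);d=c['d'];h,w=d.shape
    u,v=np.meshgrid(np.arange(w),np.arange(h))
    uv=np.stack([u,v],-1).reshape(-1,1,2).astype(float)
    n=cv2.undistortPoints(uv,c['K'],np.array([c['k1'],0,0,0,0],float).ravel()).reshape(h,w,2)
    X=np.concatenate([n*d[...,None],d[...,None]],-1)
    W=(X-c['t'].reshape(3))@c['R']
    W[d==0]=np.nan
    return c['p'],W
def proj(f,X):
    c=load(f);r,_=cv2.Rodrigues(c['R'])
    return cv2.projectPoints(np.array(X,float).reshape(-1,1,3),r,c['t'].reshape(3),c['K'],np.array([c['k1'],0,0,0,0],float).ravel())[0].reshape(-1,2)
def st():
    o=sensors.get_obs()
    for k in('t','eef_pos','ee_rot','contact_force','opening','gripper_force','joint_positions'):print(k,np.round(o[k],3))
E
python3 - <<'E'
from h import *
st();print(env.nose_length)
for n in('top','scene'):snap(n,n+'0');im=cv2.imread(f'pics/{n}0.png');cv2.imwrite(f'pics/{n}0b.png',cv2.resize(im,(800,600),interpolation=cv2.INTER_CUBIC))
E
```

```text
pics
t 0.0
eef_pos [265.928 592.493 238.323]
ee_rot [-3.14  0.    2.72]
contact_force [-0.08   0.543  0.156]
opening 1.003
gripper_force 0.0
joint_positions [-1.192  0.468 -0.012  1.604  0.006  1.071 -0.056]
8.0
```

View pics/top0b.png

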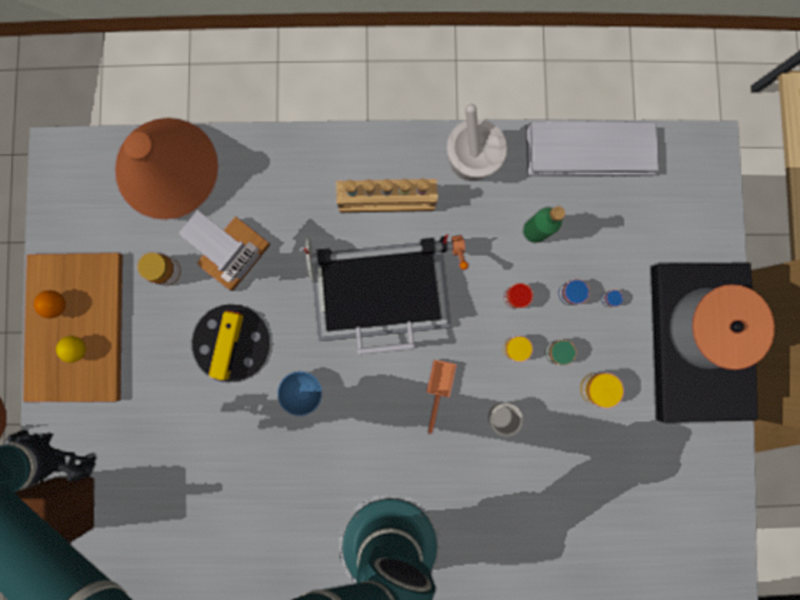

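View pics/scene0b.png

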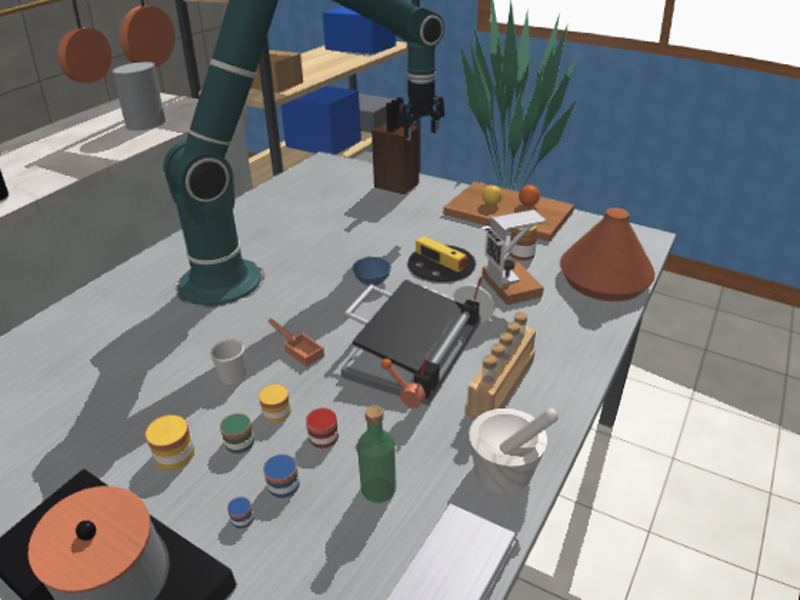

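The top view shows all four tins: red (519,296), yellow (519,348), green (561,351) and blue (575,292). The decoys are the big yellow (604,390) and the tiny blue (614,297). The folded scale is at (382,290), the collar lever at (460,250), the scanner on the trivet at (228,343), and the bracket label at (238,262).

```bash
python3 - <<'E'
from h import *
p,W=cloud('top0');s=0.7
def at(u,v,r=2):
    u=int(u*s);v=int(v*s);return np.nanmedian(W[v-r:v+r+1,u-r:u+r+1].reshape(-1,3),0).round(1)
for n,u,v in [('red',519,296),('yel',519,348),('grn',561,351),('blu',575,292),('bigY',604,390),('smB',614,297),('cup',506,418),('scoop',442,376),('scoophandle',434,415),('bowl',300,392),('oil',540,225),('honey',156,266),('bar',385,349),('screen',382,290),('scanmid',226,345)]:
    print(n,at(u,v))
# tins: top-surface centroid
for n,u,v in [('red',519,296),('yel',519,348),('grn',561,351),('blu',575,292),('bigY',604,390),('smB',614,297),('honey',156,266),('oil',540,225)]:
    c=at(u,v);m=(abs(W[...,2]-c[2])<6)&(np.hypot(W[...,0]-c[0],W[...,1]-c[1])<55)
    q=W[m][:,:2].astype(np.float32);(cx,cy),r=cv2.minEnclosingCircle(q);print(n,'circ',round(cx),round(cy),'r',round(r,1),'med',q.mean(0).round(1),m.sum())
# screen rectangle
hsv=cv2.cvtColor(p,cv2.COLOR_RGB2HSV)
u,v=np.meshgrid(np.arange(560),np.arange(420))
def reg(x0,x1,y0,y1):return (u>x0*s)&(u<x1*s)&(v>y0*s)&(v<y1*s)
m=reg(315,445,245,335)&(p.max(2)<50)&(W[...,2]>35)
q=W[m];print('screen rect',cv2.minAreaRect(q[:,:2].astype(np.float32)));
A=np.c_[q[:,:2],np.ones(len(q))];print('plane',np.linalg.lstsq(A,q[:,2],rcond=None)[0])
# scanner
m=reg(200,250,305,385)&(hsv[...,1]>150)&(p[...,0]>120)
m|=reg(200,250,305,385)&(W[...,2]>38)
q=W[m&(W[...,2]>38)];print('scanner',cv2.minAreaRect(q[:,:2].astype(np.float32)),np.median(q[:,2]))
m=reg(185,280,295,390)&(p.max(2)<60)&(W[...,2]<25);q=W[m];print('trivet',cv2.minEnclosingCircle(q[:,:2].astype(np.float32)),np.median(q[:,2]))
# orange tip ball
m=reg(452,475,232,275)&(hsv[...,1]>130)&(W[...,2]>40);q=W[m];
for a in zip(u[m],v[m],q.round(0).tolist()): 
  if a[1]%2==0 and a[0]%2==0: print(a[0],a[1],a[2],p[a[1],a[0]])
im=cv2.imread('pics/top0.png');a=cv2.resize(im[145:265,115:235],(600,600),interpolation=2)
cv2.imwrite('pics/c1.png',cv2.resize(im[145:280,120:340],(800,491),interpolation=2))
sc=cv2.imread('pics/scene0.png');cv2.imwrite('pics/c2.png',cv2.resize(sc[130:300,230:400],(600,600),interpolation=2))
E
```

```text
red [ 556.3 -293.5   49.5]
yel [ 442.5 -289.7   50.4]
grn [ 435.  -381.2   51. ]
blu [ 564.3 -417.7   50. ]
bigY [ 347.  -469.5   67.1]
smB [ 554.9 -511.    35.7]
cup [ 284.1 -268.2    5.6]
scoop [ 379.7 -123.4    3.5]
scoophandle [ 296.4 -100.2   29.7]
bowl [348.3 197.6   4.5]
oil [ 699.9 -324.5  127.6]
honey [627.1 496.1  88.8]
bar [443.6   5.3  97.7]
screen [569.9  10.2  73.6]
scanmid [456.5 355.   48.3]
red circ 558 -294 r 28.5 med [ 557.9 -294. ] 248
yel circ 439 -289 r 28.3 med [ 439.7 -289. ] 250
grn circ 430 -387 r 29.7 med [ 429.7 -387. ] 256
blu circ 565 -423 r 29.6 med [ 565.2 -421.9] 256
bigY circ 346 -476 r 37.8 med [ 346.4 -474.8] 433
smB circ 551 -513 r 19.6 med [ 550.5 -512.9] 105
honey circ 630 507 r 32.3 med [628.  506.4] 305
oil circ 711 -343 r 27.9 med [ 706.9 -336.7] 107
screen rect ((576.8922729492188, 8.911727905273438), (175.63485717773438, 279.2607116699219), 1.0649057626724243)
plane [-1.83919616e-01 -1.33545284e-02  1.78430136e+02]
scanner ((454.95538330078125, 360.33074951171875), (39.06962585449219, 151.93394470214844), 75.60774993896484) 47.2527626240287
[... 838 characters left out ...]
8.0, -162.0, 76.0] [139  78  51]
324 174 [660.0, -170.0, 64.0] [146  89  64]
318 176 [654.0, -151.0, 64.0] [142  82  53]
320 176 [654.0, -157.0, 63.0] [145  84  53]
322 176 [651.0, -161.0, 80.0] [140  80  50]
322 178 [644.0, -160.0, 89.0] [150  87  57]
322 180 [637.0, -159.0, 95.0] [152  92  61]
322 182 [630.0, -159.0, 95.0] [145  93  70]
324 182 [629.0, -163.0, 107.0] [126  67  37]
322 184 [622.0, -157.0, 109.0] [160  86  39]
324 184 [621.0, -162.0, 118.0] [182  93   0]
326 184 [622.0, -168.0, 114.0] [150  76  25]
322 186 [615.0, -156.0, 116.0] [172  89  27]
324 186 [615.0, -162.0, 118.0] [190 100   0]
326 186 [615.0, -168.0, 115.0] [158  76   0]
324 188 [609.0, -162.0, 116.0] [147  81  52]
```

View pics/c1.png

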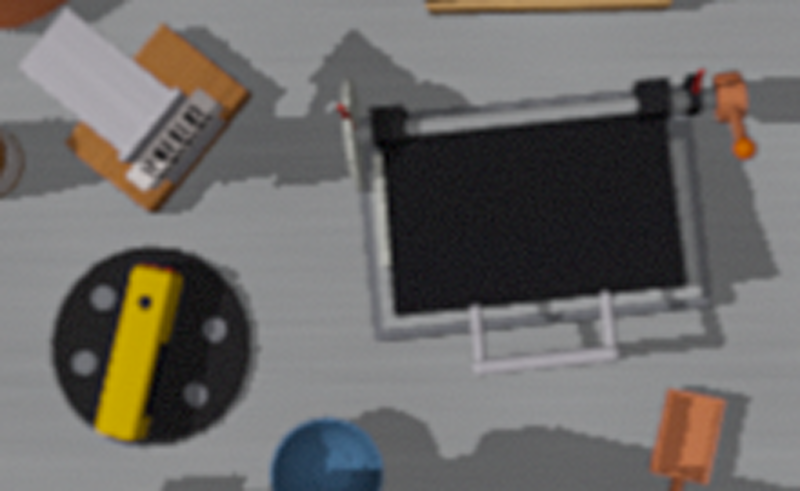

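View pics/c2.png

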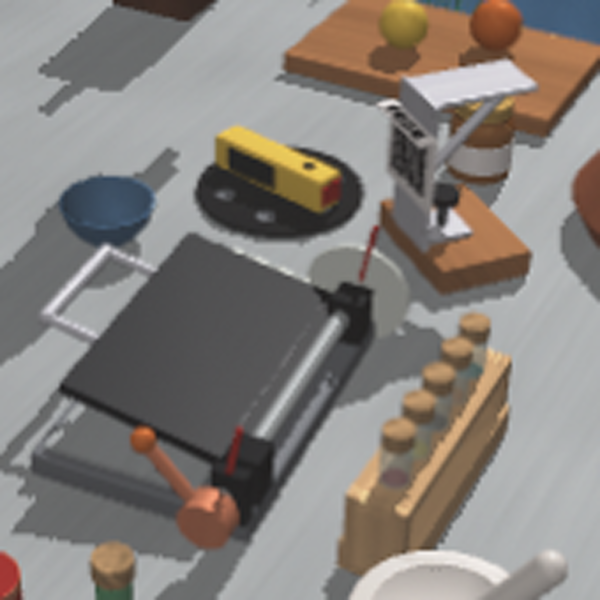

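The crops show the lip-topped label facing the robot and the trivet, the scanner's red nose pointing to +x, the white disc at the +y end, and the collar lever leaning to the robot. Next I fit the scale and label poses.

```bash
python3 - <<'E'
from h import *
from scipy.optimize import least_squares
p,W=cloud('top0')
c=load('top0')
# scale base: points between z 15..40 near scale
m=(W[...,2]>15)&(W[...,2]<33)&(W[...,0]>440)&(W[...,0]<690)&(W[...,1]>-150)&(W[...,1]<180)&(p.max(2)>60)
q=W[m][:,:2].astype(np.float32);print('base',cv2.minAreaRect(q),m.sum())
# bar: bright pixels z>60 x<470
m=(W[...,2]>60)&(W[...,0]>400)&(W[...,0]<480)&(abs(W[...,1])<100)&(p.min(2)>110)
q=W[m];print('bar pts',q.min(0),q.max(0));b=q[q[:,0]<450];print('bar',b.mean(0),np.polyfit(b[:,1],b[:,0],1),b[:,1].min(),b[:,1].max(),np.percentile(b[:,2],[5,50,95]))
# black screen
m=(p.max(2)<45)&(W[...,2]>45)&(W[...,0]>440)&(W[...,0]<635)&(abs(W[...,1]-10)<150)
q=W[m];k=cv2.morphologyEx(m.astype(np.uint8),cv2.MORPH_OPEN,np.ones((5,5)));q=W[k>0]
print('screen',cv2.minAreaRect(q[:,:2].astype(np.float32)));A=np.c_[q[:,:2],np.ones(len(q))];s=np.linalg.lstsq(A,q[:,2],rcond=None)[0];print(s,np.arctan(np.hypot(s[0],s[1])),np.arctan2(-s[1],-s[0]))
# label from scene + top
for f in('scene0','top0'):
    pp,V=cloud(f)
    m=(V[...,2]>85)&(V[...,2]<158)&(V[...,0]>450)&(V[...,0]<680)&(V[...,1]>250)&(V[...,1]<460)
    print(f,m.sum());q=V[m]
    if m.sum()>30:
        best=None;rng=np.random.default_rng(0)
        for _ in range(500):
            a=q[rng.choice(len(q),2,False),:2];d=a[1]-a[0];L=np.linalg.norm(d)
            if L<20:continue
            n=np.array([d[1],-d[0]])/L;r=abs((q[:,:2]-a[0])@n)<2.5
            if best is None or r.sum()>best.sum():best=r
        g=q[best];C=g.mean(0);n=np.linalg.svd(g[:,:2]-C[:2])[2][1];n=n*np.sign(n[0])
        tt=np.array([-n[1],n[0]]);e=(g[:,:2]-C[:2])@tt;print(C,'n',n,np.arctan2(n[1],n[0]),'tan',np.percentile(e,[1,50,99]),'z',g[:,2].min(),g[:,2].max(),len(g))
        mid=C[:2]+tt*(np.percentile(e,1)+np.percentile(e,99))/2;print('mid',mid)
# bracket board
m=(W[...,2]>24)&(W[...,2]<36)&(W[...,0]>480)&(W[...,0]<720)&(W[...,1]>220)&(W[...,1]<450)
print('board',cv2.minAreaRect(W[m][:,:2].astype(np.float32)),m.sum())
E
```

```text
base ((579.07373046875, 13.119720458984375), (218.53903198242188, 303.7470703125), 2.905564546585083) 1116
bar pts [434.93568666 -57.8995676   84.27451956] [479.3393122   63.00492853 105.45855287]
bar [443.53801417   8.79100761  97.85520089] [-5.58971163e-02  4.44029406e+02] -57.89956759561478 62.947457053995265 [ 93.09319294  97.77053372 101.95707448]
screen ((567.779296875, 12.997024536132812), (145.89907836914062, 243.08351135253906), 4.573304176330566)
[-1.98124683e-01 -1.79116027e-02  1.86280239e+02] 0.19636909107038286 0.09016061006955574
scene0 288
[631.6178805  296.01347326 116.63655001] n [0.62977562 0.7767771 ] 0.8895320088057482 tan [-39.05504113  -2.0091091   52.36475652] z 85.16155414307741 157.9660097451113 183
mid [626.44853942 300.2045404 ]
top0 79
[626.97630313 303.86936424 103.06324546] n [0.62986661 0.77670333] 0.8894148703496375 tan [-44.60237971   1.02072796  43.42912122] z 85.4976478374091 157.97234205533846 63
mid [627.43194002 303.49986607]
board ((616.40087890625, 363.1601867675781), (139.67945861816406, 229.7685089111328), 71.02136993408203) 495
```

drive_tool([
  {"tx": 0.1, "ty": -0.2, "tz": 0.03, "wz": -0.05},
  {"tx": 0.2, "ty": -0.4, "tz": 0.03, "wz": -0.1},
  {"tx": 0.3, "ty": -0.6, "tz": 0.03, "wz": -0.15},
  {"tx": 0.35, "ty": -0.8, "tz": 0.03, "wz": -0.2},
  {"tx": 0.4, "ty": -1.0, "tz": 0.03, "wz": -0.25, "gripper": 0.0},
])

```text
invalid input
```

drive_tool([
  {"tx": 0.1, "ty": -0.2, "tz": 0.03, "wx": 0, "wy": 0, "wz": -0.05, "gripper": 1},
  {"tx": 0.2, "ty": -0.4, "tz": 0.03, "wx": 0, "wy": 0, "wz": -0.1, "gripper": 1},
  {"tx": 0.3, "ty": -0.6, "tz": 0.03, "wx": 0, "wy": 0, "wz": -0.15, "gripper": 1},
  {"tx": 0.35, "ty": -0.8, "tz": 0.03, "wx": 0, "wy": 0, "wz": -0.2, "gripper": 0.5},
  {"tx": 0.4, "ty": -1, "tz": 0.03, "wx": 0, "wy": 0, "wz": -0.25, "gripper": 0},
])

```text
t: 0.72
eef_pos: [383.4, 303.1, 248.1]
ee_rot: [-3.142, 0.0, 1.929]
contact_force: [1.4, 0.1, 1.0]
opening: 0.605
gripper_force: 0.0
```

drive_tool([
  {"tx": 0.04, "ty": -0.2, "tz": 0, "wx": 0, "wy": 0, "wz": -0.02, "gripper": 0},
  {"tx": 0.08, "ty": -0.4, "tz": 0, "wx": 0, "wy": 0, "wz": -0.04, "gripper": 0},
  {"tx": 0.12, "ty": -0.6, "tz": 0, "wx": 0, "wy": 0, "wz": -0.06, "gripper": 0},
  {"tx": 0.16, "ty": -0.8, "tz": -0.1, "wx": 0, "wy": 0, "wz": -0.08, "gripper": 0},
  {"tx": 0.2, "ty": -0.993, "tz": -0.2, "wx": 0, "wy": 0, "wz": -0.087, "gripper": 0},
])

```text
t: 1.35
eef_pos: [441.6, 14.1, 192.3]
ee_rot: [3.14, -0.001, 1.66]
contact_force: [0.6, 0.8, -1.0]
opening: 0.5
gripper_force: 0.0
```

```bash
python3 - <<'E'
from h import *
st();snap('wrist','w1')
im=cv2.imread('pics/w1.png')
print(proj('w1',[443.5,2.5,91]),viewer.get_calibration('wrist')['R'].round(2))
E
```

```text
t 1.35
eef_pos [441.552  14.093 192.336]
ee_rot [ 3.14e+00 -1.00e-03  1.66e+00]
contact_force [ 0.647  0.777 -0.954]
opening 0.5
gripper_force 0.0
joint_positions [-0.553  0.179  0.497  2.163 -0.117  0.822  0.107]
[[283.37721094 231.32636903]] [[ 1.    0.08 -0.  ]
 [ 0.08 -0.96  0.28]
 [ 0.02 -0.28 -0.96]]
```

View pics/w1.png

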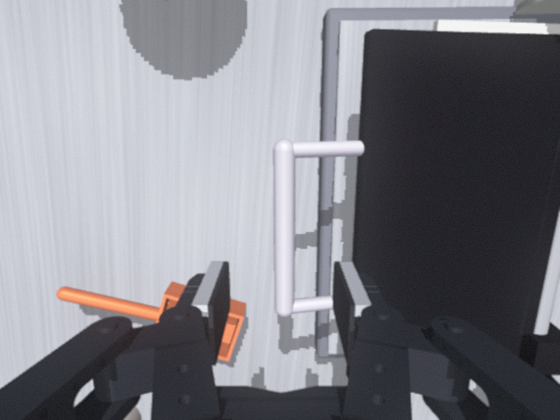

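Bar runs from pixel (283,148) to (286,308), its middle as predicted. I descend and grip it.

drive_tool([
  {"tx": 0, "ty": -0.007, "tz": -0.12, "wx": 0, "wy": 0, "wz": 0, "gripper": 0},
  {"tx": 0, "ty": -0.007, "tz": -0.24, "wx": 0, "wy": 0, "wz": 0, "gripper": 0},
  {"tx": 0, "ty": -0.007, "tz": -0.36, "wx": 0, "wy": 0, "wz": 0, "gripper": 0},
  {"tx": 0, "ty": -0.007, "tz": -0.36, "wx": 0, "wy": 0, "wz": 0, "gripper": 0},
  {"tx": 0, "ty": -0.007, "tz": -0.36, "wx": 0, "wy": 0, "wz": 0, "gripper": -1},
], squeeze=30)

```text
t: 2.02
eef_pos: [441.8, 13.5, 85.4]
ee_rot: [3.141, 0.0, 1.661]
contact_force: [1.0, 0.0, -0.4]
opening: 0.306
gripper_force: 0.0
```

drive_tool([
  {"tx": 0, "ty": 0, "tz": 0, "wx": 0, "wy": 0, "wz": 0, "gripper": -1},
  {"tx": 0, "ty": 0, "tz": 0, "wx": 0, "wy": 0, "wz": 0, "gripper": -1},
  {"tx": 0, "ty": 0, "tz": 0, "wx": 0, "wy": 0, "wz": 0, "gripper": -1},
])

```text
t: 2.4
eef_pos: [443.8, 13.8, 86.0]
ee_rot: [3.136, -0.0, 1.661]
contact_force: [5.3, -0.1, 1.0]
opening: 0.151
gripper_force: 30.9
```

```bash
python3 - <<'E'
from h import *
st();y=.085;a0=.196;import math
for d in range(5,95,5):
    a=a0+math.radians(d)
    dr=215*(math.cos(a0)-math.cos(a));dz=215*(math.sin(a)-math.sin(a0))
    print(d,round(a,3),'tx %.3f ty %.3f tz %.3f'%(dr*math.cos(y)/300,dr*math.sin(y)/300,dz/300))
a=1.745;dr=215*(math.cos(a0)-math.cos(a));dz=215*(math.sin(a)-math.sin(a0));print(a,dr*math.cos(y),dr*math.sin(y),dz)
E
```

```text
t 2.4
eef_pos [443.819  13.811  86.023]
ee_rot [ 3.136 -0.     1.661]
contact_force [ 5.325 -0.134  0.98 ]
opening 0.151
gripper_force 30.892
joint_positions [-0.465  0.39   0.422  2.23  -0.294  0.567  0.268]
5 0.283 tx 0.015 ty 0.001 tz 0.061
10 0.371 tx 0.035 ty 0.003 tz 0.120
15 0.458 tx 0.060 ty 0.005 tz 0.177
20 0.545 tx 0.090 ty 0.008 tz 0.232
25 0.632 tx 0.124 ty 0.011 tz 0.284
30 0.72 tx 0.163 ty 0.014 tz 0.333
35 0.807 tx 0.206 ty 0.018 tz 0.378
40 0.894 tx 0.253 ty 0.022 tz 0.419
45 0.981 tx 0.303 ty 0.026 tz 0.456
50 1.069 tx 0.357 ty 0.030 tz 0.489
55 1.156 tx 0.413 ty 0.035 tz 0.516
60 1.243 tx 0.471 ty 0.040 tz 0.539
65 1.33 tx 0.530 ty 0.045 tz 0.556
70 1.418 tx 0.592 ty 0.050 tz 0.569
75 1.505 tx 0.653 ty 0.056 tz 0.576
80 1.592 tx 0.716 ty 0.061 tz 0.577
85 1.68 tx 0.778 ty 0.066 tz 0.573
90 1.767 tx 0.839 ty 0.072 tz 0.563
1.745 247.25223062937712 21.067200900739984 169.87523843178502
```

drive_tool([
  {"tx": 0.015, "ty": 0.001, "tz": 0.061, "wx": 0, "wy": 0, "wz": 0, "gripper": -1},
  {"tx": 0.035, "ty": 0.003, "tz": 0.12, "wx": 0, "wy": 0, "wz": 0, "gripper": -1},
  {"tx": 0.06, "ty": 0.005, "tz": 0.177, "wx": 0, "wy": 0, "wz": 0, "gripper": -1},
  {"tx": 0.09, "ty": 0.008, "tz": 0.232, "wx": 0, "wy": 0, "wz": 0, "gripper": -1},
  {"tx": 0.124, "ty": 0.011, "tz": 0.284, "wx": 0, "wy": 0, "wz": 0, "gripper": -1},
])

```text
t: 3.02
eef_pos: [478.1, 17.0, 169.9]
ee_rot: [-3.141, 0.0, 1.661]
contact_force: [6.2, 0.3, -12.3]
opening: 0.15
gripper_force: 29.2
```

drive_tool([
  {"tx": 0.039, "ty": 0.003, "tz": 0.049, "wx": 0, "wy": 0, "wz": 0, "gripper": -1},
  {"tx": 0.082, "ty": 0.007, "tz": 0.094, "wx": 0, "wy": 0, "wz": 0, "gripper": -1},
  {"tx": 0.129, "ty": 0.011, "tz": 0.135, "wx": 0, "wy": 0, "wz": 0, "gripper": -1},
  {"tx": 0.179, "ty": 0.015, "tz": 0.172, "wx": 0, "wy": 0, "wz": 0, "gripper": -1},
  {"tx": 0.233, "ty": 0.019, "tz": 0.205, "wx": 0, "wy": 0, "wz": 0, "gripper": -1},
])

```text
t: 3.65
eef_pos: [541.7, 22.8, 231.3]
ee_rot: [-3.125, -0.003, 1.661]
contact_force: [-18.5, 0.9, 17.2]
opening: 0.152
gripper_force: 31.5
```

drive_tool([
  {"tx": 0.056, "ty": 0.005, "tz": 0.027, "wx": 0, "wy": 0, "wz": 0, "gripper": -1},
  {"tx": 0.114, "ty": 0.01, "tz": 0.05, "wx": 0, "wy": 0, "wz": 0, "gripper": -1},
  {"tx": 0.173, "ty": 0.015, "tz": 0.067, "wx": 0, "wy": 0, "wz": 0, "gripper": -1},
  {"tx": 0.235, "ty": 0.02, "tz": 0.08, "wx": 0, "wy": 0, "wz": 0, "gripper": -1},
  {"tx": 0.235, "ty": 0.02, "tz": 0.08, "wx": 0, "wy": 0, "wz": 0, "gripper": -1},
])

```text
t: 4.28
eef_pos: [619.4, 30.0, 257.6]
ee_rot: [3.14, -0.002, 1.662]
contact_force: [-0.7, 2.6, 9.6]
opening: 0.148
gripper_force: 32.6
```

```bash
python3 - <<'E'
from h import *
st();snap('scene','s1');im=cv2.imread('pics/s1.png');cv2.imwrite('pics/s1c.png',cv2.resize(im[90:300,180:390],(600,600),interpolation=2))
E
```

```text
t 4.275
eef_pos [619.42   30.034 257.602]
ee_rot [ 3.140e+00 -2.000e-03  1.662e+00]
contact_force [-0.725  2.572  9.648]
opening 0.148
gripper_force 32.623
joint_positions [-0.478  0.421  0.503  1.69  -0.227  1.088  0.185]
```

View pics/s1c.png

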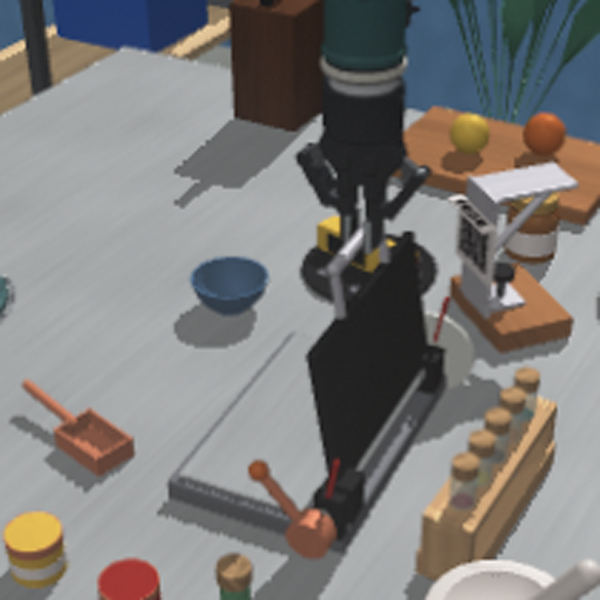

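The screen is raised to about 80° with the bar still in the pads. I measure its plane against the hinge.

```bash
cat >> h.py <<'E'
def screen(f,yaw=.085):
    p,W=cloud(f)
    m=(p.max(2)<60)&(W[...,2]>80)&(W[...,2]<205)&(W[...,0]>540)&(W[...,0]<760)&(abs(W[...,1]-22)<115)
    q=W[m];n=None
    for _ in range(4):
        C=q.mean(0);n=np.linalg.svd(q-C,full_matrices=False)[2][2];q=q[abs((q-C)@n)<6]
    n=n*np.sign(n[0]); ex=np.array([np.cos(yaw),np.sin(yaw),0])
    print('screen pts',len(q),'n',n.round(3),'yaw',np.arctan2(n[1],n[0]).round(3),'angle',(np.pi/2-np.arctan2(n[2],n[:2]@ex[:2])).round(3),'C',C.round(1))
    # signed distance of plane at height 50 along ex from hinge guess
    print('plane x(scale) rel hinge(652.5,22) at z50',(((C-np.array([652.5,22,50]))@n)/(n@ex)).round(1))
E
python3 - <<'E'
from h import *
screen('s1')
p,W=cloud('s1')
# pan edges: bright flat z ~30
m=(abs(W[...,2]-30)<4)&(W[...,0]>440)&(W[...,0]<660)&(abs(W[...,1]-15)<170)
q=W[m][:,:2];ex=np.array([np.cos(.085),np.sin(.085)]);ey=np.array([-ex[1],ex[0]])
a=(q-[572.8,15.2])@ex;b=(q-[572.8,15.2])@ey;print(np.percentile(a,[.5,2,98,99.5]),np.percentile(b,[.5,2,98,99.5]))
m=(W[...,2]>105)&(W[...,0]>560)&(W[...,0]<660)&(W[...,1]<-135)&(W[...,1]>-190);print('ball',W[m].mean(0),W[m].min(0),W[m].max(0),m.sum())
E
```

```text
screen pts 1361 n [0.983 0.09  0.161] yaw 0.092 angle 1.41 C [645.6  13.9 144.1]
plane x(scale) rel hinge(652.5,22) at z50 7.7
[-91.51042926 -86.98790666  50.29179594  89.56999896] [-145.10805784 -141.8075361   115.97423326  134.40627669]
ball [ 620.02309835 -169.04682473  113.34865603] [ 609.58300559 -176.02854306  105.12466809] [ 631.52370209 -160.10301864  119.96242304] 43
```

drive_tool([
  {"tx": 0.06, "ty": 0.005, "tz": 0.006, "wx": 0, "wy": 0, "wz": 0, "gripper": -1},
  {"tx": 0.12, "ty": 0.01, "tz": 0.009, "wx": 0, "wy": 0, "wz": 0, "gripper": -1},
  {"tx": 0.18, "ty": 0.015, "tz": 0.007, "wx": 0, "wy": 0, "wz": 0, "gripper": -1},
  {"tx": 0.225, "ty": 0.019, "tz": 0, "wx": 0, "wy": 0, "wz": 0, "gripper": -1},
  {"tx": 0.225, "ty": 0.019, "tz": 0, "wx": 0, "wy": 0, "wz": 0, "gripper": -1},
])

```text
t: 4.95
eef_pos: [686.5, 36.3, 256.0]
ee_rot: [3.141, -0.002, 1.663]
contact_force: [1.3, 4.9, 1.5]
opening: 0.149
gripper_force: 33.4
```

```bash
python3 - <<'E'
from h import *
st();snap('scene','s2');screen('s2')
E
```

```text
t 4.95
eef_pos [686.538  36.31  255.966]
ee_rot [ 3.141e+00 -2.000e-03  1.663e+00]
contact_force [1.322 4.869 1.474]
opening 0.149
gripper_force 33.419
joint_positions [-0.432  0.545  0.49   1.511 -0.273  1.154  0.201]
screen pts 656 n [ 0.984  0.09  -0.154] yaw 0.091 angle 1.725 C [676.2  11.2 144.4]
plane x(scale) rel hinge(652.5,22) at z50 7.9
```

drive_tool([
  {"tx": 0.015, "ty": 0.001, "tz": -0.003, "wx": 0, "wy": 0, "wz": 0, "gripper": -1},
  {"tx": 0.015, "ty": 0.001, "tz": -0.003, "wx": 0, "wy": 0, "wz": 0, "gripper": -1},
  {"tx": 0.015, "ty": 0.001, "tz": -0.003, "wx": 0, "wy": 0, "wz": 0, "gripper": 0},
  {"tx": 0.015, "ty": 0.001, "tz": -0.003, "wx": 0, "wy": 0, "wz": 0, "gripper": 0},
  {"tx": 0.015, "ty": 0.001, "tz": -0.003, "wx": 0, "wy": 0, "wz": 0, "gripper": 0},
])

```text
t: 5.62
eef_pos: [690.5, 33.8, 254.0]
ee_rot: [-3.141, 0.001, 1.66]
contact_force: [-1.1, 0.5, -0.2]
opening: 0.499
gripper_force: 0.0
```

drive_tool([
  {"tx": 0, "ty": 0, "tz": 0.1, "wx": 0, "wy": 0, "wz": 0, "gripper": 0},
  {"tx": -0.05, "ty": 0, "tz": 0.3, "wx": 0, "wy": 0, "wz": 0.05, "gripper": 0},
  {"tx": -0.1, "ty": -0.2, "tz": 0.3, "wx": 0, "wy": 0, "wz": 0.1, "gripper": 0},
  {"tx": -0.15, "ty": -0.4, "tz": 0.3, "wx": 0, "wy": 0, "wz": 0.15, "gripper": 0},
  {"tx": -0.23, "ty": -0.6, "tz": 0.3, "wx": 0, "wy": 0, "wz": 0.2, "gripper": 0},
])

```text
t: 6.25
eef_pos: [621.9, -145.7, 344.3]
ee_rot: [-3.141, 0.001, 2.294]
contact_force: [1.2, -0.7, 0.3]
opening: 0.502
gripper_force: 0.0
```

```bash
python3 - <<'E'
from h import *
st();snap('scene','s3');screen('s3');snap('top','t3')
p,W=cloud('t3')
m=(W[...,2]>105)&(W[...,0]>560)&(W[...,0]<660)&(W[...,1]<-135)&(W[...,1]>-190)&(p[...,0]>p[...,2]+50)
print('ball',W[m].mean(0),m.sum())
im=cv2.imread('pics/t3.png');cv2.imwrite('pics/t3c.png',cv2.resize(im[140:280,200:360],(800,700),interpolation=2)[:600])
E
```

```text
t 6.25
eef_pos [ 621.901 -145.653  344.288]
ee_rot [-3.141e+00  1.000e-03  2.294e+00]
contact_force [ 1.23  -0.675  0.318]
opening 0.502
gripper_force 0.0
joint_positions [-0.146  0.379  0.441  1.532 -0.165  1.268  1.04 ]
screen pts 617 n [ 0.981  0.089 -0.17 ] yaw 0.091 angle 1.742 C [677.7  10.9 143.8]
plane x(scale) rel hinge(652.5,22) at z50 7.9
ball [ 620.72461704 -156.67556761  110.13056716] 2
```

View pics/t3c.png

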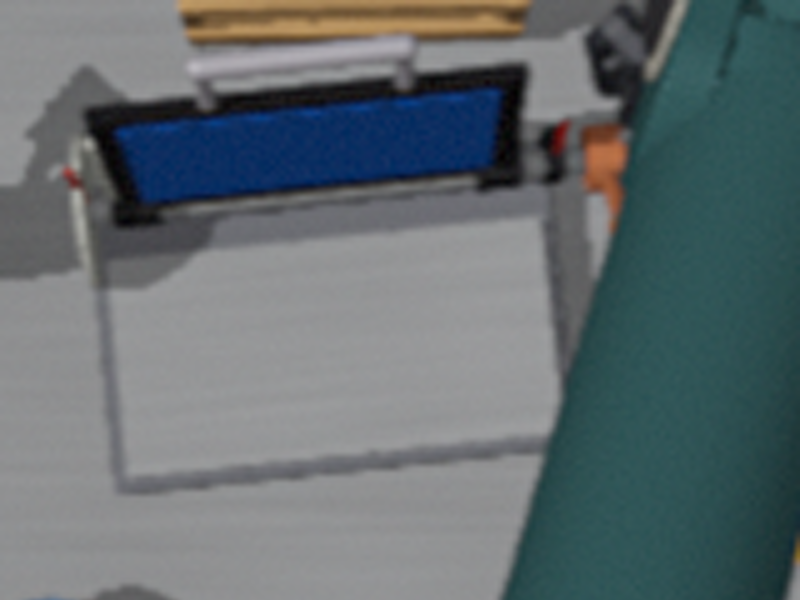

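The screen measures 1.742 rad. The pan is clear and the collar lever is at the right. Next I turn the tool to grip the ball from ±y.

drive_tool([
  {"tx": -0.01, "ty": -0.057, "tz": -0.1, "wx": 0, "wy": 0, "wz": 0.059, "gripper": 0},
  {"tx": -0.01, "ty": -0.057, "tz": -0.2, "wx": 0, "wy": 0, "wz": 0.118, "gripper": 0},
  {"tx": -0.01, "ty": -0.057, "tz": -0.35, "wx": 0, "wy": 0, "wz": 0.177, "gripper": 0},
  {"tx": -0.01, "ty": -0.057, "tz": -0.5, "wx": 0, "wy": 0, "wz": 0.236, "gripper": 0},
  {"tx": -0.01, "ty": -0.057, "tz": -0.55, "wx": 0, "wy": 0, "wz": 0.298, "gripper": 0},
])

```text
t: 6.98
eef_pos: [617.6, -160.1, 175.8]
ee_rot: [3.14, -0.006, -3.06]
contact_force: [-0.4, 0.9, 0.3]
opening: 0.498
gripper_force: 0.0
```

```bash
python3 - <<'E'
from h import *
st();snap('wrist','w2')
p,W=cloud('w2')
m=(p[...,0]>140)&(p[...,2]<60)&(p[...,1]<p[...,0]*.65)&(W[...,2]>85)
q=W[m];print(m.sum(),q.mean(0),q.min(0),q.max(0));print(proj('w2',[[619,-163,111.7],[670,-159,50]]))
E
```

```text
t 6.975
eef_pos [ 617.642 -160.14   175.763]
ee_rot [ 3.14  -0.006 -3.06 ]
contact_force [-0.447  0.872  0.291]
opening 0.498
gripper_force 0.0
joint_positions [ 0.04   0.518  0.22   1.696 -0.133  0.948  1.963]
803 [ 618.12546697 -162.79062509  115.94274959] [ 607.49444723 -172.91212861   92.43331918] [ 680.88464566 -127.73051165  121.78362984]
[[277.46835591 239.17335156]
 [278.11486194 274.91985243]]
```

View pics/w2.png

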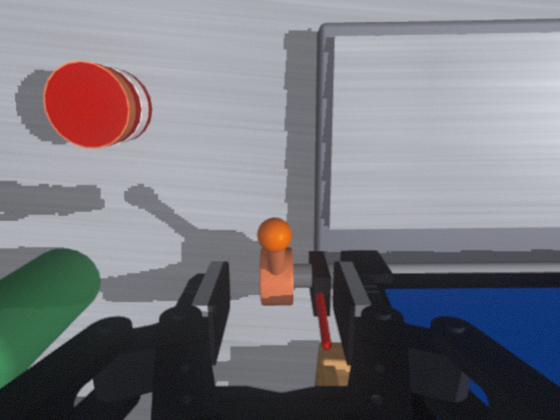

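The ball is at (275,235). The red mark of the collar runs from (318,290) to (327,345), so I check that it clears the finger.

```bash
python3 - <<'E'
from h import *
p,W=cloud('w2')
u,v=np.meshgrid(np.arange(560),np.arange(420))
m=(p[...,0]>110)&(p[...,1]<60)&(p[...,2]<60)&(u>305)&(u<335)&(v>270)
q=W[m];ex=np.array([np.cos(.09),np.sin(.09)]);ey=np.array([-ex[1],ex[0]])
H=np.array([654,22]);L=np.c_[(q[:,:2]-H)@ex,(q[:,:2]-H)@ey,q[:,2]];print(m.sum(),L.min(0).round(1),np.median(L,0).round(1),L.max(0).round(1))
m=(p[...,0]>140)&(p[...,2]<60)&(p[...,1]<p[...,0]*.65)&(W[...,2]>100)&(W[...,0]<632)
q=W[m];r=least=None
from scipy.optimize import least_squares
s=least_squares(lambda c:np.linalg.norm(q-c,axis=1)-10,[619,-163,111],loss='soft_l1').x
print('ball',s,[(s[:2]-H)@ex,(s[:2]-H)@ey],'c',np.arctan2(s[2]-50,-(s[:2]-H)@ex)-np.radians(37))
E
```

```text
221 [nan nan nan] [nan nan nan] [nan nan nan]
ball [ 617.52210231 -165.39160205  108.6067919 ] [np.float64(-53.17274722115551), np.float64(-183.35459768357615)] c 0.1882020454868918
```

```bash
python3 - <<'E'
from h import *
ex=np.array([np.cos(.09),np.sin(.09)]);ey=np.array([-ex[1],ex[0]]);H=np.array([654,22])
for f,b in(('w2',(305,335,270,350)),('top0',(300,318,160,185)),('s2',(280,310,235,275)),('scene0',(280,310,245,275))):
    p,W=cloud(f);u,v=np.meshgrid(np.arange(560),np.arange(420))
    m=(p[...,0]>90)&(p[...,1]<.45*p[...,0])&(p[...,2]<.5*p[...,0])&(u>b[0])&(u<b[1])&(v>b[2])&(v<b[3])&np.isfinite(W[...,2])
    q=W[m];L=np.c_[(q[:,:2]-H)@ex,(q[:,:2]-H)@ey,q[:,2]]
    if len(q):print(f,m.sum(),L.min(0).round(1),np.median(L,0).round(1),L.max(0).round(1))
E
```

```text
w2 437 [   1.4 -155.7    9. ] [   6.9 -153.1  101.2] [  91.4 -142.1  121.8]
top0 4 [   5.2 -151.6   73.3] [  10.3 -150.9   96.5] [  11.7 -149.9  117. ]
s2 14 [   6.3 -157.6   81.8] [  10.3 -155.3  103.8] [  13.6 -151.9  119. ]
scene0 13 [   6.5 -157.6   84.3] [   9.  -155.3   99.7] [  12.8 -153.1  119.5]
```

drive_tool([
  {"tx": 0, "ty": -0.014, "tz": -0.08, "wx": 0, "wy": 0, "wz": 0, "gripper": -0.2},
  {"tx": 0, "ty": -0.014, "tz": -0.16, "wx": 0, "wy": 0, "wz": 0, "gripper": -0.2},
  {"tx": 0, "ty": -0.014, "tz": -0.223, "wx": 0, "wy": 0, "wz": 0, "gripper": -0.2},
  {"tx": 0, "ty": -0.014, "tz": -0.223, "wx": 0, "wy": 0, "wz": 0, "gripper": -0.2},
  {"tx": 0, "ty": -0.014, "tz": -0.223, "wx": 0, "wy": 0, "wz": 0, "gripper": -1},
], squeeze=25)

```text
t: 7.65
eef_pos: [620.1, -164.2, 113.3]
ee_rot: [3.141, 0.001, -3.066]
contact_force: [-3.3, 6.1, 1.8]
opening: 0.203
gripper_force: 27.5
```

drive_tool([
  {"tx": 0, "ty": 0, "tz": 0, "wx": 0, "wy": 0, "wz": 0, "gripper": -1},
  {"tx": 0, "ty": 0, "tz": 0, "wx": 0, "wy": 0, "wz": 0, "gripper": -1},
  {"tx": 0, "ty": 0, "tz": 0, "wx": 0, "wy": 0, "wz": 0, "gripper": -1},
])

```text
t: 8.02
eef_pos: [620.1, -164.1, 113.2]
ee_rot: [3.141, 0.001, -3.065]
contact_force: [-1.2, 4.3, 3.3]
opening: 0.209
gripper_force: 24.7
```

```bash
python3 - <<'E'
from h import *
st();snap('wrist','w3');import math
a0=math.radians(37)+.21
for a in np.linspace(a0,math.radians(100),7)[1:]:
    dr=80*(math.cos(a0)-math.cos(a));dz=80*(math.sin(a)-math.sin(a0));print('%.3f %.3f %.3f'%(dr*math.cos(.09)/300,dr*math.sin(.09)/300,dz/300))
E
```

```text
t 8.025
eef_pos [ 620.057 -164.103  113.248]
ee_rot [ 3.141e+00  1.000e-03 -3.065e+00]
contact_force [-1.203  4.337  3.309]
opening 0.209
gripper_force 24.746
joint_positions [ 0.058  0.598  0.205  1.728 -0.157  0.831  1.982]
0.032 0.003 0.024
0.066 0.006 0.042
0.103 0.009 0.056
0.142 0.013 0.063
0.181 0.016 0.065
0.220 0.020 0.061
```

View pics/w3.png

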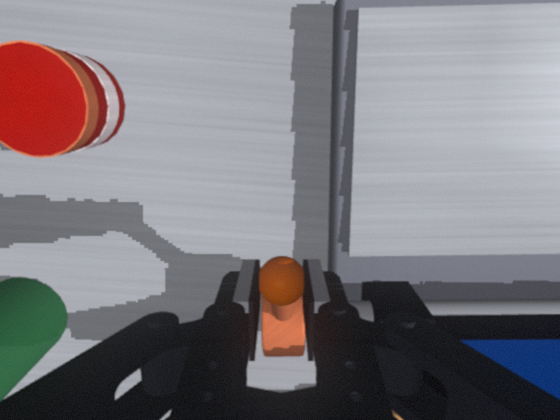

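The ball at (282,281) is between the pads. I swing it along the arc.

drive_tool([
  {"tx": 0.032, "ty": 0.003, "tz": 0.024, "wx": 0, "wy": 0, "wz": 0, "gripper": -1},
  {"tx": 0.066, "ty": 0.006, "tz": 0.042, "wx": 0, "wy": 0, "wz": 0, "gripper": -1},
  {"tx": 0.103, "ty": 0.009, "tz": 0.056, "wx": 0, "wy": 0, "wz": 0, "gripper": -1},
  {"tx": 0.142, "ty": 0.013, "tz": 0.063, "wx": 0, "wy": 0, "wz": 0, "gripper": -1},
  {"tx": 0.181, "ty": 0.016, "tz": 0.065, "wx": 0, "wy": 0, "wz": 0, "gripper": -1},
])

```text
t: 8.7
eef_pos: [674.9, -159.4, 131.5]
ee_rot: [3.141, 0.0, -3.064]
contact_force: [2.1, 0.8, -0.0]
opening: 0.114
gripper_force: 0.7
```

drive_tool([
  {"tx": 0.02, "ty": 0.002, "tz": -0.001, "wx": 0, "wy": 0, "wz": 0, "gripper": -1},
  {"tx": 0.037, "ty": 0.004, "tz": -0.004, "wx": 0, "wy": 0, "wz": 0, "gripper": -1},
  {"tx": 0.037, "ty": 0.004, "tz": -0.004, "wx": 0, "wy": 0, "wz": 0, "gripper": -1},
  {"tx": 0.037, "ty": 0.004, "tz": -0.004, "wx": 0, "wy": 0, "wz": 0, "gripper": -1},
])

```text
t: 9.2
eef_pos: [685.1, -159.6, 131.0]
ee_rot: [-3.141, 0.001, -3.066]
contact_force: [-1.4, -0.8, -0.7]
opening: 0.0
gripper_force: 0.0
```

```bash
cat >> h.py <<'E'
def ball(f,H=(654,22),yaw=.09):
    from scipy.optimize import least_squares
    H=np.array(H);ex=np.array([np.cos(yaw),np.sin(yaw)]);ey=np.array([-ex[1],ex[0]])
    p,W=cloud(f)
    g=(p[...,0]>100)&(p[...,2]<.35*p[...,0])&(p[...,1]<p[...,0]*.65)&(p[...,1]>p[...,0]*.3)&(np.linalg.norm(W-np.array([655,-163,115]),axis=2)<65)&(W[...,2]>95)
    q=W[g];s=least_squares(lambda c:np.linalg.norm(q-c,axis=1)-10,np.median(q,0),loss='soft_l1').x
    print(f,'ball',len(q),s.round(1),'loc',((s[:2]-H)@ex).round(1),((s[:2]-H)@ey).round(1),'c',(np.arctan2(s[2]-50,-(s[:2]-H)@ex)-np.radians(37)).round(3))
E
python3 - <<'E'
from h import *
st();snap('wrist','w4');snap('scene','s4');ball('w4');ball('s4');screen('s4');ball('w3')
E
```

```text
t 9.2
eef_pos [ 685.148 -159.607  130.975]
ee_rot [-3.141e+00  1.000e-03 -3.066e+00]
contact_force [-1.396 -0.787 -0.684]
opening 0.0
gripper_force 0.0
joint_positions [ 0.04   0.669  0.211  1.55  -0.161  0.939  1.948]
w4 ball 2094 [ 655.6 -161.4  127.7] loc -14.9 -182.8 c 0.736
s4 ball 17 [ 654.4 -167.4  143.1] loc -16.6 -188.7 c 0.748
screen pts 526 n [ 0.975  0.089 -0.202] yaw 0.091 angle 1.774 C [681.2  11.1 144.5]
plane x(scale) rel hinge(652.5,22) at z50 8.1
w3 ball 1695 [ 617.5 -165.2  108.6] loc -53.2 -183.2 c 0.188
```

The pads slipped off the ball, which is now at about 0.74. I go over it, then push it the rest of the way from the near side with shut fingers.

drive_tool([
  {"tx": 0, "ty": 0, "tz": 0.15, "wx": 0, "wy": 0, "wz": 0, "gripper": -1},
  {"tx": -0.1, "ty": -0.009, "tz": 0.2, "wx": 0, "wy": 0, "wz": 0, "gripper": -1},
  {"tx": -0.24, "ty": -0.022, "tz": 0.2, "wx": 0, "wy": 0, "wz": 0, "gripper": -1},
  {"tx": -0.24, "ty": -0.022, "tz": 0.07, "wx": 0, "wy": 0, "wz": 0, "gripper": -1},
  {"tx": -0.24, "ty": -0.022, "tz": -0.04, "wx": 0, "wy": 0, "wz": 0, "gripper": -1},
])

```text
t: 9.93
eef_pos: [613.5, -165.0, 119.0]
ee_rot: [3.142, 0.003, -3.065]
contact_force: [0.7, -0.2, -0.7]
opening: 0.0
gripper_force: 0.0
```

drive_tool([
  {"tx": 0.03, "ty": 0.003, "tz": 0, "wx": 0, "wy": 0, "wz": 0, "gripper": -1},
  {"tx": 0.06, "ty": 0.006, "tz": 0, "wx": 0, "wy": 0, "wz": 0, "gripper": -1},
  {"tx": 0.09, "ty": 0.009, "tz": 0, "wx": 0, "wy": 0, "wz": 0, "gripper": -1},
  {"tx": 0.12, "ty": 0.011, "tz": 0, "wx": 0, "wy": 0, "wz": 0, "gripper": -1},
  {"tx": 0.12, "ty": 0.011, "tz": 0, "wx": 0, "wy": 0, "wz": 0, "gripper": -1},
])

```text
t: 10.55
eef_pos: [650.4, -161.9, 119.3]
ee_rot: [-3.141, 0.002, -3.064]
contact_force: [0.6, 0.0, -0.6]
opening: 0.001
gripper_force: 0.0
```

```bash
python3 - <<'E'
from h import *
st();snap('wrist','w5');snap('scene','s5');
for f in('w5','s5'):
  try: ball(f)
  except Exception as e: print(f,e)
screen('s5')
E
```

```text
t 10.55
eef_pos [ 650.401 -161.935  119.279]
ee_rot [-3.141e+00  2.000e-03 -3.064e+00]
contact_force [ 0.589  0.038 -0.629]
opening 0.001
gripper_force 0.0
joint_positions [ 0.047  0.632  0.209  1.649 -0.16   0.875  1.967]
w5 ball 235 [ 670.6 -161.1  148.5] loc 0.1 -183.9 c 0.926
s5 ball 22 [ 671.8 -158.6  130.1] loc 1.5 -181.4 c 0.943
screen pts 531 n [ 0.975  0.089 -0.202] yaw 0.091 angle 1.774 C [681.3  10.8 144.8]
plane x(scale) rel hinge(652.5,22) at z50 8.1
```

drive_tool([
  {"tx": 0.02, "ty": 0.002, "tz": 0, "wx": 0, "wy": 0, "wz": 0, "gripper": -1},
  {"tx": 0.043, "ty": 0.004, "tz": 0, "wx": 0, "wy": 0, "wz": 0, "gripper": -1},
  {"tx": 0.043, "ty": 0.004, "tz": 0, "wx": 0, "wy": 0, "wz": 0, "gripper": -1},
  {"tx": 0.043, "ty": 0.004, "tz": 0, "wx": 0, "wy": 0, "wz": 0, "gripper": -1},
])

```text
t: 11.15
eef_pos: [662.3, -160.7, 118.6]
ee_rot: [3.142, 0.001, -3.065]
contact_force: [0.4, 0.1, -0.3]
opening: 0.003
gripper_force: 0.0
```

drive_tool([
  {"tx": -0.2, "ty": -0.018, "tz": 0.05, "wx": 0, "wy": 0, "wz": -0.05, "gripper": 0},
  {"tx": -0.35, "ty": -0.1, "tz": 0.2, "wx": 0, "wy": 0, "wz": -0.1, "gripper": 1},
  {"tx": -0.4, "ty": -0.2, "tz": 0.35, "wx": 0, "wy": 0, "wz": -0.15, "gripper": 1},
  {"tx": -0.5, "ty": -0.35, "tz": 0.35, "wx": 0, "wy": 0, "wz": -0.2, "gripper": 1},
  {"tx": -0.65, "ty": -0.42, "tz": 0.35, "wx": 0, "wy": 0, "wz": -0.25, "gripper": 1},
])

```text
t: 11.78
eef_pos: [466.6, -289.4, 224.9]
ee_rot: [3.141, 0.004, 2.426]
contact_force: [-1.2, -0.2, -0.4]
opening: 0.999
gripper_force: 0.0
```

```bash
python3 - <<'E'
from h import *
st();snap('scene','s6');snap('top','t6');ball('s6');screen('s6');screen('t6');screen('t3')
try: ball('t6')
except Exception as e:print(e)
im=cv2.imread('pics/s6.png');cv2.imwrite('pics/s6c.png',cv2.resize(im[130:300,230:400],(600,600),interpolation=2))
E
```

```text
t 11.775
eef_pos [ 466.551 -289.413  224.923]
ee_rot [3.141 0.004 2.426]
contact_force [-1.236 -0.202 -0.436]
opening 0.999
gripper_force 0.0
joint_positions [ 0.104  0.325  0.478  1.895 -0.18   0.959  1.519]
s6 ball 13 [ 683.4 -160.   128.4] loc 12.9 -183.9 c 1.089
screen pts 524 n [ 0.975  0.089 -0.202] yaw 0.091 angle 1.775 C [681.1  11.1 144.3]
plane x(scale) rel hinge(652.5,22) at z50 8.1
screen pts 84 n [ 0.974  0.088 -0.208] yaw 0.09 angle 1.78 C [671.8  -4.4 149.9]
plane x(scale) rel hinge(652.5,22) at z50 -4.4
screen pts 72 n [ 0.981  0.091 -0.172] yaw 0.092 angle 1.744 C [666.9   5.7 146.4]
plane x(scale) rel hinge(652.5,22) at z50 -4.1
t6 ball 31 [ 683.4 -159.8  129.8] loc 13.0 -183.7 c 1.086
```

View pics/s6c.png

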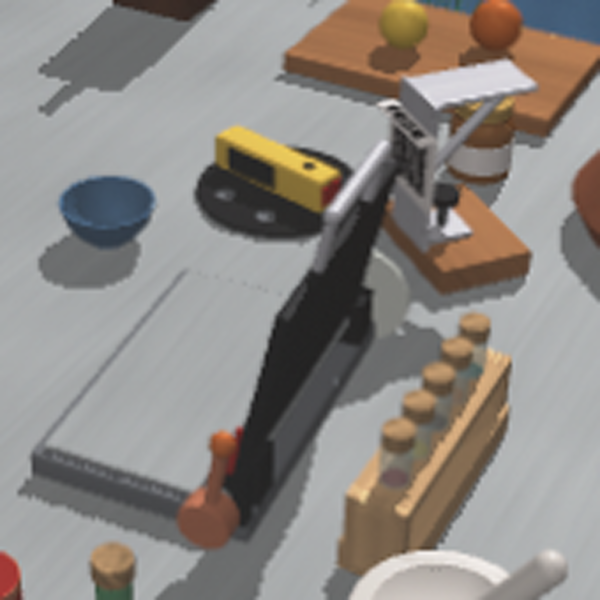

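The collar reads 1.088 in both cameras. The screen reads 1.775, having been brushed by about 0.03. I set it right by pinching the bar again at the earlier pose.

drive_tool([
  {"tx": 0.05, "ty": 0.1, "tz": 0.15, "wx": 0, "wy": 0, "wz": -0.05, "gripper": 0},
  {"tx": 0.15, "ty": 0.25, "tz": 0.33, "wx": 0, "wy": 0, "wz": -0.1, "gripper": 0},
  {"tx": 0.25, "ty": 0.42, "tz": 0.37, "wx": 0, "wy": 0, "wz": -0.15, "gripper": 0},
  {"tx": 0.36, "ty": 0.6, "tz": 0.37, "wx": 0, "wy": 0, "wz": -0.2, "gripper": 0},
  {"tx": 0.47, "ty": 0.76, "tz": 0.37, "wx": 0, "wy": 0, "wz": -0.244, "gripper": 0},
])

```text
t: 12.5
eef_pos: [605.9, -61.2, 335.7]
ee_rot: [3.139, -0.001, 1.663]
contact_force: [0.1, -0.2, 0.8]
opening: 0.498
gripper_force: 0.0
```

drive_tool([
  {"tx": 0.1, "ty": 0.1, "tz": 0, "wx": 0, "wy": 0, "wz": 0, "gripper": 0},
  {"tx": 0.2, "ty": 0.2, "tz": 0, "wx": 0, "wy": 0, "wz": 0, "gripper": 0},
  {"tx": 0.27, "ty": 0.27, "tz": 0, "wx": 0, "wy": 0, "wz": 0, "gripper": 0},
  {"tx": 0.27, "ty": 0.27, "tz": 0, "wx": 0, "wy": 0, "wz": 0, "gripper": 0},
])

```text
t: 13.0
eef_pos: [686.6, 21.0, 333.4]
ee_rot: [-3.141, -0.001, 1.672]
contact_force: [0.4, -0.5, -0.6]
opening: 0.499
gripper_force: 0.0
```

drive_tool([
  {"tx": 0.019, "ty": 0, "tz": -0.1, "wx": 0, "wy": 0, "wz": 0, "gripper": 0},
  {"tx": 0.019, "ty": 0, "tz": -0.2, "wx": 0, "wy": 0, "wz": 0, "gripper": 0},
  {"tx": 0.019, "ty": 0, "tz": -0.26, "wx": 0, "wy": 0, "wz": 0, "gripper": 0},
  {"tx": 0.019, "ty": 0, "tz": -0.26, "wx": 0, "wy": 0, "wz": 0, "gripper": -1},
  {"tx": 0.019, "ty": 0, "tz": -0.26, "wx": 0, "wy": 0, "wz": 0, "gripper": -1},
], squeeze=40)

```text
t: 13.62
eef_pos: [692.2, 17.1, 257.7]
ee_rot: [3.139, 0.0, 1.666]
contact_force: [3.7, 0.2, -4.0]
opening: 0.145
gripper_force: 38.9
```

drive_tool([
  {"tx": 0, "ty": 0, "tz": 0, "wx": 0, "wy": 0, "wz": 0, "gripper": -1},
  {"tx": 0, "ty": 0, "tz": 0, "wx": 0, "wy": 0, "wz": 0, "gripper": -1},
])

```text
t: 13.88
eef_pos: [692.1, 17.1, 257.7]
ee_rot: [3.139, 0.0, 1.666]
contact_force: [3.0, 0.1, -1.1]
opening: 0.144
gripper_force: 39.2
```

```bash
python3 - <<'E'
from h import *
st();snap('scene','s7');screen('s7')
E
```

```text
t 13.875
eef_pos [692.075  17.11  257.708]
ee_rot [3.139 0.    1.666]
contact_force [ 2.981  0.095 -1.076]
opening 0.144
gripper_force 39.168
joint_positions [-0.381  0.546  0.458  1.496 -0.254  1.157  0.216]
screen pts 610 n [ 0.981  0.09  -0.17 ] yaw 0.091 angle 1.742 C [677.9  12.  144.4]
plane x(scale) rel hinge(652.5,22) at z50 8.0
```

drive_tool([
  {"tx": 0, "ty": 0, "tz": 0, "wx": 0, "wy": 0, "wz": 0, "gripper": 0},
  {"tx": 0, "ty": 0, "tz": 0, "wx": 0, "wy": 0, "wz": 0, "gripper": 0},
  {"tx": 0, "ty": 0, "tz": 0.1, "wx": 0, "wy": 0, "wz": 0, "gripper": 0},
  {"tx": -0.05, "ty": -0.05, "tz": 0.28, "wx": 0, "wy": 0, "wz": 0, "gripper": 0},
  {"tx": -0.2, "ty": -0.2, "tz": 0.3, "wx": 0, "wy": 0, "wz": 0, "gripper": 0.5},
])

```text
t: 14.55
eef_pos: [634.4, -40.2, 350.3]
ee_rot: [3.135, 0.001, 1.671]
contact_force: [-0.1, -1.0, 0.4]
opening: 0.696
gripper_force: 0.0
```

drive_tool([
  {"tx": -0.12, "ty": -0.18, "tz": 0, "wx": 0, "wy": 0, "wz": 0, "gripper": 1},
  {"tx": -0.22, "ty": -0.36, "tz": -0.05, "wx": 0, "wy": 0, "wz": 0, "gripper": 1},
  {"tx": -0.25, "ty": -0.54, "tz": -0.15, "wx": 0, "wy": 0, "wz": 0, "gripper": 1},
  {"tx": -0.25, "ty": -0.72, "tz": -0.2, "wx": 0, "wy": 0, "wz": 0, "gripper": 1},
  {"tx": -0.25, "ty": -0.8, "tz": -0.25, "wx": 0, "wy": 0, "wz": 0, "gripper": 1},
])

```text
t: 15.18
eef_pos: [555.5, -285.8, 271.5]
ee_rot: [-3.141, 0.001, 1.661]
contact_force: [1.3, -0.4, -0.6]
opening: 1.003
gripper_force: 0.0
```

```bash
cat >> h.py <<'E'
def tins(f):
    p,W=cloud(f);h=cv2.cvtColor(p,cv2.COLOR_RGB2HSV);H,S=h[...,0].astype(int),h[...,1]
    hues={'red':(H<6)|(H>172),'yel':(H>18)&(H<32),'grn':(H>48)&(H<90),'blu':(H>98)&(H<122)}
    for zl,tag in((50,'counter'),(80,'pan')):
      for n,hm in hues.items():
        m=hm&(S>130)&(abs(W[...,2]-zl)<8)&(W[...,0]>300)&(W[...,0]<700)&(W[...,1]>-640)&(W[...,1]<200)
        k,lab,stt,_=cv2.connectedComponentsWithStats(m.astype(np.uint8))
        for i in range(1,k):
            if stt[i,4]<90:continue
            q=W[lab==i][:,:2].astype(np.float32);(x,y),r=cv2.minEnclosingCircle(q);print(tag,n,'circ',round(x,1),round(y,1),'r',round(r,1),'mean',q.mean(0).round(1))
E
python3 - <<'E'
from h import *
st();snap('scene','s8');screen('s8');ball('s8');snap('top','t8');snap('wrist','w8');tins('t8');print('wrist');tins('w8')
p,W=cloud('w2')
print(W[[228,38],[420,420]],W[100,[325,333,340]])
g=p[:,420].astype(int).sum(1);print([ (v,g[v],W[v,420].round().tolist()) for v in range(20,290,6)])
E
```

```text
t 15.175
eef_pos [ 555.498 -285.797  271.464]
ee_rot [-3.141e+00  1.000e-03  1.661e+00]
contact_force [ 1.323 -0.362 -0.626]
opening 1.003
gripper_force 0.0
joint_positions [-0.006  0.427  0.576  1.666 -0.252  1.124  0.729]
screen pts 611 n [ 0.981  0.089 -0.17 ] yaw 0.091 angle 1.741 C [678.   11.8 145.1]
plane x(scale) rel hinge(652.5,22) at z50 8.1
s8 ball 15 [ 683.1 -160.6  127.9] loc 12.6 -184.5 c 1.085
counter red circ 558.2 -295.1 r 28.2 mean [ 557.5 -294.4]
counter yel circ 442.6 -285.5 r 26.4 mean [ 446.  -277.5]
wrist
counter red circ 557.5 -296.7 r 27.8 mean [ 557.4 -296.4]
counter yel circ 439.3 -292.1 r 27.4 mean [ 439.2 -291.6]
counter yel circ 349.2 -449.0 r 24.8 mean [ 355.  -443.2]
counter blu circ 564.5 -423.4 r 26.4 mean [ 564.2 -422.9]
pan red circ 674.9 -129.7 r 5.4 mean [ 671.7 -131. ]
[[630.45708544 -49.59920537  28.51052536]
 [494.64597044 -75.64061537  30.18984265]] [[ 539.94174188 -135.09257691   23.90420469]
 [ 539.64528667 -130.10273114   30.39536864]
 [ 539.20110601 -124.89034929   28.95520352]]
[(20, np.int64(489), [477.0, -68.0, -0.0]), (26, np.int64(41
[... 1205 characters left out ...]
94, np.int64(545), [603.0, -55.0, 30.0]), (200, np.int64(534), [608.0, -54.0, 28.0]), (206, np.int64(531), [612.0, -53.0, 29.0]), (212, np.int64(526), [617.0, -52.0, 29.0]), (218, np.int64(536), [622.0, -51.0, 29.0]), (224, np.int64(514), [627.0, -51.0, 30.0]), (230, np.int64(399), [634.0, -47.0, 23.0]), (236, np.int64(399), [639.0, -46.0, 24.0]), (242, np.int64(387), [644.0, -45.0, 24.0]), (248, np.int64(387), [648.0, -45.0, 25.0]), (254, np.int64(248), [654.0, -44.0, 25.0]), (260, np.int64(247), [659.0, -42.0, 24.0]), (266, np.int64(365), [653.0, -54.0, 53.0]), (272, np.int64(432), [656.0, -55.0, 57.0]), (278, np.int64(100), [658.0, -57.0, 63.0]), (284, np.int64(96), [659.0, -59.0, 70.0])]
```

View pics/w8.png

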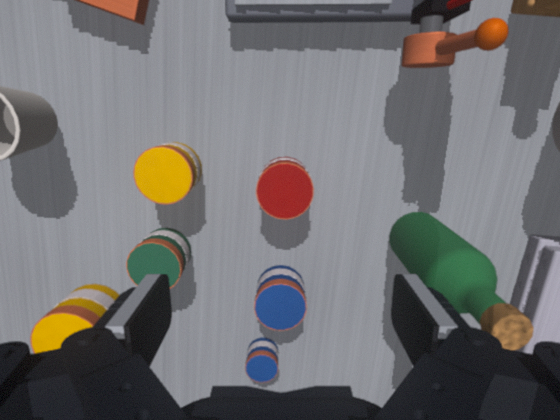

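All four tins are in view: red (285,190), yellow (165,172), green (156,262), blue (280,300). I start with the red one.

drive_tool([
  {"tx": 0.007, "ty": -0.036, "tz": -0.2, "wx": 0, "wy": 0, "wz": 0, "gripper": 1},
  {"tx": 0.007, "ty": -0.036, "tz": -0.4, "wx": 0, "wy": 0, "wz": 0, "gripper": 1},
  {"tx": 0.007, "ty": -0.036, "tz": -0.6, "wx": 0, "wy": 0, "wz": 0, "gripper": 1},
  {"tx": 0.007, "ty": -0.036, "tz": -0.78, "wx": 0, "wy": 0, "wz": 0, "gripper": 1},
  {"tx": 0.007, "ty": -0.036, "tz": -0.842, "wx": 0, "wy": 0, "wz": 0, "gripper": 1},
])

```text
t: 15.95
eef_pos: [558.7, -289.7, 16.5]
ee_rot: [-3.138, -0.003, 1.669]
contact_force: [0.6, 0.2, -0.1]
opening: 0.996
gripper_force: 0.0
```

drive_tool([
  {"tx": 0, "ty": 0, "tz": 0, "wx": 0, "wy": 0, "wz": 0, "gripper": -1},
  {"tx": 0, "ty": 0, "tz": 0, "wx": 0, "wy": 0, "wz": 0, "gripper": -1},
  {"tx": 0, "ty": 0, "tz": 0, "wx": 0, "wy": 0, "wz": 0, "gripper": -1},
], squeeze=40)

```text
t: 16.32
eef_pos: [561.1, -293.3, 21.5]
ee_rot: [3.138, 0.002, 1.666]
contact_force: [0.9, 0.1, 5.3]
opening: 0.642
gripper_force: 43.0
```

drive_tool([
  {"tx": 0, "ty": 0, "tz": 0.12, "wx": 0, "wy": 0, "wz": 0, "gripper": -1},
  {"tx": 0, "ty": 0.08, "tz": 0.28, "wx": 0, "wy": 0, "wz": 0, "gripper": -1},
  {"tx": -0.01, "ty": 0.26, "tz": 0.35, "wx": 0, "wy": 0, "wz": 0, "gripper": -1},
  {"tx": -0.02, "ty": 0.45, "tz": 0.35, "wx": 0, "wy": 0, "wz": 0, "gripper": -1},
  {"tx": -0.03, "ty": 0.64, "tz": 0.35, "wx": 0, "wy": 0, "wz": 0, "gripper": -1},
])

```text
t: 16.95
eef_pos: [550.8, -98.8, 125.5]
ee_rot: [3.139, -0.0, 1.666]
contact_force: [0.2, 0.5, -2.2]
opening: 0.645
gripper_force: 43.2
```

drive_tool([
  {"tx": -0.005, "ty": 0.2, "tz": 0, "wx": 0, "wy": 0, "wz": 0, "gripper": -1},
  {"tx": -0.015, "ty": 0.4, "tz": 0, "wx": 0, "wy": 0, "wz": 0, "gripper": -1},
  {"tx": -0.022, "ty": 0.6, "tz": 0, "wx": 0, "wy": 0, "wz": 0, "gripper": -1},
  {"tx": -0.022, "ty": 0.71, "tz": 0, "wx": 0, "wy": 0, "wz": 0, "gripper": -1},
  {"tx": -0.022, "ty": 0.71, "tz": 0, "wx": 0, "wy": 0, "wz": 0, "gripper": -1},
])

```text
t: 17.58
eef_pos: [543.6, 116.5, 124.8]
ee_rot: [3.14, -0.002, 1.673]
contact_force: [0.4, -0.2, -2.5]
opening: 0.644
gripper_force: 43.2
```

drive_tool([
  {"tx": 0.006, "ty": -0.012, "tz": -0.12, "wx": 0, "wy": 0, "wz": 0, "gripper": -1},
  {"tx": 0.006, "ty": -0.012, "tz": -0.2, "wx": 0, "wy": 0, "wz": 0, "gripper": -1},
  {"tx": 0.006, "ty": -0.012, "tz": -0.225, "wx": 0, "wy": 0, "wz": 0, "gripper": -1},
  {"tx": 0.006, "ty": -0.012, "tz": -0.24, "wx": 0, "wy": 0, "wz": 0, "gripper": -1},
  {"tx": 0.006, "ty": -0.012, "tz": -0.24, "wx": 0, "wy": 0, "wz": 0, "gripper": -1},
])

```text
t: 18.2
eef_pos: [546.1, 108.6, 52.7]
ee_rot: [3.14, -0.0, 1.666]
contact_force: [-0.4, -0.2, -1.1]
opening: 0.643
gripper_force: 43.3
```

```bash
python3 - <<'E'
from h import *
st();snap('top','t9');tins('t9')
E
```

```text
t 18.2
eef_pos [546.12  108.608  52.665]
ee_rot [ 3.14  -0.     1.666]
contact_force [-0.372 -0.151 -1.103]
opening 0.643
gripper_force 43.277
joint_positions [-0.59   0.605  0.428  1.975 -0.404  0.644  0.194]
counter yel circ 439.0 -289.3 r 28.4 mean [ 439.8 -289.8]
counter blu circ 565.6 -422.8 r 24.8 mean [ 565.1 -422.4]
```

drive_tool([
  {"tx": 0, "ty": 0, "tz": -0.005, "wx": 0, "wy": 0, "wz": 0, "gripper": -1},
  {"tx": 0, "ty": 0, "tz": -0.005, "wx": 0, "wy": 0, "wz": 0, "gripper": 1},
  {"tx": 0, "ty": 0, "tz": -0.005, "wx": 0, "wy": 0, "wz": 0, "gripper": 1},
  {"tx": 0, "ty": 0, "tz": -0.005, "wx": 0, "wy": 0, "wz": 0, "gripper": 1},
  {"tx": 0, "ty": 0, "tz": 0.1, "wx": 0, "wy": 0, "wz": 0, "gripper": 1},
])

```text
t: 18.88
eef_pos: [543.9, 108.5, 80.5]
ee_rot: [-3.137, 0.001, 1.666]
contact_force: [0.9, -0.0, -0.4]
opening: 1.0
gripper_force: 0.0
```

drive_tool([
  {"tx": 0, "ty": -0.05, "tz": 0.18, "wx": 0, "wy": 0, "wz": 0, "gripper": 1},
  {"tx": -0.05, "ty": -0.22, "tz": 0.28, "wx": 0, "wy": 0, "wz": 0, "gripper": 1},
  {"tx": -0.11, "ty": -0.4, "tz": 0.28, "wx": 0, "wy": 0, "wz": 0, "gripper": 1},
  {"tx": -0.17, "ty": -0.58, "tz": 0.28, "wx": 0, "wy": 0, "wz": 0, "gripper": 1},
  {"tx": -0.23, "ty": -0.76, "tz": 0.28, "wx": 0, "wy": 0, "wz": 0, "gripper": 1},
])

```text
t: 19.5
eef_pos: [476.0, -120.7, 166.4]
ee_rot: [3.141, -0.0, 1.667]
contact_force: [1.1, -0.3, 0.7]
opening: 1.004
gripper_force: 0.0
```

```bash
python3 - <<'E'
from h import *
st();snap('top','t10');tins('t10');snap('wrist','w10');tins('w10')
E
```

```text
t 19.5
eef_pos [ 476.027 -120.715  166.361]
ee_rot [ 3.141 -0.     1.667]
contact_force [ 1.14  -0.269  0.714]
opening 1.004
gripper_force 0.0
joint_positions [-0.327  0.328  0.605  2.082 -0.259  0.803  0.53 ]
counter yel circ 438.9 -290.1 r 27.6 mean [ 439.9 -289.9]
counter blu circ 564.4 -422.9 r 25.0 mean [ 564.7 -422.3]
pan red circ 544.9 105.9 r 27.3 mean [546.  105.5]
counter yel circ 438.1 -288.5 r 27.1 mean [ 433.7 -278.3]
```

drive_tool([
  {"tx": -0.04, "ty": -0.19, "tz": 0, "wx": 0, "wy": 0, "wz": 0, "gripper": 1},
  {"tx": -0.08, "ty": -0.38, "tz": 0, "wx": 0, "wy": 0, "wz": 0, "gripper": 1},
  {"tx": -0.123, "ty": -0.566, "tz": 0, "wx": 0, "wy": 0, "wz": 0, "gripper": 1},
  {"tx": -0.123, "ty": -0.566, "tz": -0.1, "wx": 0, "wy": 0, "wz": 0, "gripper": 1},
  {"tx": -0.123, "ty": -0.566, "tz": -0.2, "wx": 0, "wy": 0, "wz": 0, "gripper": 1},
])

```text
t: 20.23
eef_pos: [440.1, -289.5, 105.5]
ee_rot: [3.14, 0.0, 1.665]
contact_force: [-0.1, 1.0, -0.5]
opening: 1.0
gripper_force: 0.0
```

drive_tool([
  {"tx": -0.002, "ty": -0.003, "tz": -0.12, "wx": 0, "wy": 0, "wz": 0, "gripper": 1},
  {"tx": -0.002, "ty": -0.003, "tz": -0.24, "wx": 0, "wy": 0, "wz": 0, "gripper": 1},
  {"tx": -0.002, "ty": -0.003, "tz": -0.28, "wx": 0, "wy": 0, "wz": 0, "gripper": 1},
  {"tx": -0.002, "ty": -0.003, "tz": -0.28, "wx": 0, "wy": 0, "wz": 0, "gripper": -1},
  {"tx": -0.002, "ty": -0.003, "tz": -0.28, "wx": 0, "wy": 0, "wz": 0, "gripper": -1},
])

```text
t: 20.85
eef_pos: [440.2, -290.4, 23.3]
ee_rot: [3.14, 0.001, 1.666]
contact_force: [1.2, -1.6, -2.3]
opening: 0.644
gripper_force: 42.6
```

drive_tool([
  {"tx": 0, "ty": 0, "tz": 0, "wx": 0, "wy": 0, "wz": 0, "gripper": -1},
  {"tx": 0, "ty": 0, "tz": 0, "wx": 0, "wy": 0, "wz": 0, "gripper": -1},
])

```text
t: 21.1
eef_pos: [440.1, -290.4, 23.3]
ee_rot: [3.139, 0.001, 1.666]
contact_force: [-0.1, -0.3, 7.5]
opening: 0.643
gripper_force: 43.3
```

drive_tool([
  {"tx": 0, "ty": 0, "tz": 0.15, "wx": 0, "wy": 0, "wz": 0, "gripper": -1},
  {"tx": 0.04, "ty": 0.12, "tz": 0.3, "wx": 0, "wy": 0, "wz": 0, "gripper": -1},
  {"tx": 0.1, "ty": 0.3, "tz": 0.34, "wx": 0, "wy": 0, "wz": 0, "gripper": -1},
  {"tx": 0.17, "ty": 0.48, "tz": 0.34, "wx": 0, "wy": 0, "wz": 0, "gripper": -1},
  {"tx": 0.23, "ty": 0.66, "tz": 0.34, "wx": 0, "wy": 0, "wz": 0, "gripper": -1},
])

```text
t: 21.72
eef_pos: [508.5, -89.8, 124.5]
ee_rot: [3.141, -0.0, 1.666]
contact_force: [0.5, -0.8, -2.6]
opening: 0.643
gripper_force: 44.3
```

drive_tool([
  {"tx": 0.06, "ty": 0.18, "tz": 0, "wx": 0, "wy": 0, "wz": 0, "gripper": -1},
  {"tx": 0.12, "ty": 0.36, "tz": 0, "wx": 0, "wy": 0, "wz": 0, "gripper": -1},
  {"tx": 0.14, "ty": 0.44, "tz": 0, "wx": 0, "wy": 0, "wz": 0, "gripper": -1},
  {"tx": 0.14, "ty": 0.44, "tz": 0, "wx": 0, "wy": 0, "wz": 0, "gripper": -1},
])

```text
t: 22.22
eef_pos: [549.9, 42.9, 123.6]
ee_rot: [-3.141, -0.001, 1.671]
contact_force: [-0.7, 0.2, -2.7]
opening: 0.64
gripper_force: 44.3
```

drive_tool([
  {"tx": 0.004, "ty": -0.003, "tz": -0.12, "wx": 0, "wy": 0, "wz": 0, "gripper": -1},
  {"tx": 0.004, "ty": -0.003, "tz": -0.2, "wx": 0, "wy": 0, "wz": 0, "gripper": -1},
  {"tx": 0.004, "ty": -0.003, "tz": -0.222, "wx": 0, "wy": 0, "wz": 0, "gripper": -1},
  {"tx": 0.004, "ty": -0.003, "tz": -0.234, "wx": 0, "wy": 0, "wz": 0, "gripper": -1},
  {"tx": 0.004, "ty": -0.003, "tz": -0.236, "wx": 0, "wy": 0, "wz": 0, "gripper": -1},
])

```text
t: 22.85
eef_pos: [551.7, 38.8, 53.9]
ee_rot: [3.14, 0.0, 1.666]
contact_force: [0.5, -0.1, -2.4]
opening: 0.644
gripper_force: 44.3
```

drive_tool([
  {"tx": 0, "ty": 0, "tz": 0, "wx": 0, "wy": 0, "wz": 0, "gripper": 1},
  {"tx": 0, "ty": 0, "tz": 0, "wx": 0, "wy": 0, "wz": 0, "gripper": 1},
  {"tx": 0, "ty": 0, "tz": 0, "wx": 0, "wy": 0, "wz": 0, "gripper": 1},
  {"tx": 0, "ty": 0, "tz": 0.12, "wx": 0, "wy": 0, "wz": 0, "gripper": 1},
  {"tx": 0, "ty": -0.03, "tz": 0.3, "wx": 0, "wy": 0, "wz": 0, "gripper": 1},
])

```text
t: 23.48
eef_pos: [550.3, 30.8, 143.1]
ee_rot: [-3.138, 0.0, 1.668]
contact_force: [1.5, 0.1, 1.1]
opening: 1.0
gripper_force: 0.0
```

drive_tool([
  {"tx": -0.05, "ty": -0.18, "tz": 0.02, "wx": 0, "wy": 0, "wz": 0, "gripper": 1},
  {"tx": -0.1, "ty": -0.37, "tz": 0.02, "wx": 0, "wy": 0, "wz": 0, "gripper": 1},
  {"tx": -0.15, "ty": -0.56, "tz": 0.02, "wx": 0, "wy": 0, "wz": 0, "gripper": 1},
  {"tx": -0.2, "ty": -0.75, "tz": 0.02, "wx": 0, "wy": 0, "wz": 0, "gripper": 1},
  {"tx": -0.25, "ty": -0.9, "tz": 0.02, "wx": 0, "wy": 0, "wz": 0, "gripper": 1},
])

```text
t: 24.1
eef_pos: [475.6, -242.3, 149.6]
ee_rot: [3.141, 0.001, 1.665]
contact_force: [0.1, 0.3, 0.1]
opening: 0.999
gripper_force: 0.0
```

```bash
python3 - <<'E'
from h import *
st();snap('top','t11');tins('t11');snap('wrist','w11');tins('w11')
E
```

```text
t 24.1
eef_pos [ 475.561 -242.264  149.648]
ee_rot [3.141e+00 1.000e-03 1.665e+00]
contact_force [0.065 0.345 0.101]
opening 0.999
gripper_force 0.0
joint_positions [-0.108  0.44   0.647  1.997 -0.36   0.816  0.838]
counter blu circ 565.3 -422.2 r 24.7 mean [ 564.9 -422. ]
pan red circ 546.5 105.0 r 27.2 mean [546.  105.4]
pan yel circ 552.2 37.7 r 27.4 mean [551.5  37.9]
```

```bash
python3 - <<'E'
from h import *
for f in('t11','w11'):
    p,W=cloud(f);m=(abs(W[...,2]-50)<6)&(W[...,0]>370)&(W[...,0]<500)&(W[...,1]>-440)&(W[...,1]<-335)&(p[...,1]>p[...,0]+15)
    q=W[m][:,:2].astype(np.float32);print(f,m.sum(),cv2.minEnclosingCircle(q) if m.sum() else '',q.mean(0))
E
```

```text
t11 3 ((414.1416320800781, -405.19256591796875), 2.96506667137146) [ 413.59985 -405.79605]
w11 2128 ((429.28948974609375, -387.8823547363281), 26.65115737915039) [ 426.14117 -381.77426]
```

drive_tool([
  {"tx": -0.05, "ty": -0.17, "tz": 0, "wx": 0, "wy": 0, "wz": 0, "gripper": 1},
  {"tx": -0.1, "ty": -0.34, "tz": 0, "wx": 0, "wy": 0, "wz": 0, "gripper": 1},
  {"tx": -0.153, "ty": -0.484, "tz": 0, "wx": 0, "wy": 0, "wz": 0, "gripper": 1},
  {"tx": -0.153, "ty": -0.484, "tz": -0.1, "wx": 0, "wy": 0, "wz": 0, "gripper": 1},
  {"tx": -0.153, "ty": -0.484, "tz": -0.15, "wx": 0, "wy": 0, "wz": 0, "gripper": 1},
])

```text
t: 24.82
eef_pos: [430.1, -384.2, 102.9]
ee_rot: [-3.141, -0.002, 1.666]
contact_force: [0.2, 0.6, -0.0]
opening: 0.999
gripper_force: 0.0
```

drive_tool([
  {"tx": -0.001, "ty": -0.007, "tz": -0.12, "wx": 0, "wy": 0, "wz": 0, "gripper": 1},
  {"tx": -0.001, "ty": -0.007, "tz": -0.24, "wx": 0, "wy": 0, "wz": 0, "gripper": 1},
  {"tx": -0.001, "ty": -0.007, "tz": -0.27, "wx": 0, "wy": 0, "wz": 0, "gripper": 1},
  {"tx": -0.001, "ty": -0.007, "tz": -0.27, "wx": 0, "wy": 0, "wz": 0, "gripper": -1},
  {"tx": -0.001, "ty": -0.007, "tz": -0.27, "wx": 0, "wy": 0, "wz": 0, "gripper": -1},
])

```text
t: 25.45
eef_pos: [431.1, -387.7, 24.8]
ee_rot: [3.14, 0.002, 1.667]
contact_force: [1.4, -0.8, -1.7]
opening: 0.645
gripper_force: 42.6
```

drive_tool([
  {"tx": 0, "ty": 0, "tz": 0, "wx": 0, "wy": 0, "wz": 0, "gripper": -1},
  {"tx": 0, "ty": 0, "tz": 0, "wx": 0, "wy": 0, "wz": 0, "gripper": -1},
])

```text
t: 25.7
eef_pos: [431.0, -387.7, 24.7]
ee_rot: [3.139, 0.001, 1.666]
contact_force: [0.0, 1.1, 7.6]
opening: 0.644
gripper_force: 43.3
```

drive_tool([
  {"tx": 0, "ty": 0, "tz": 0.15, "wx": 0, "wy": 0, "wz": 0, "gripper": -1},
  {"tx": 0.04, "ty": 0.12, "tz": 0.3, "wx": 0, "wy": 0, "wz": 0, "gripper": -1},
  {"tx": 0.1, "ty": 0.3, "tz": 0.34, "wx": 0, "wy": 0, "wz": 0, "gripper": -1},
  {"tx": 0.17, "ty": 0.48, "tz": 0.34, "wx": 0, "wy": 0, "wz": 0, "gripper": -1},
  {"tx": 0.23, "ty": 0.66, "tz": 0.34, "wx": 0, "wy": 0, "wz": 0, "gripper": -1},
])

```text
t: 26.32
eef_pos: [499.7, -187.1, 125.8]
ee_rot: [3.14, -0.0, 1.666]
contact_force: [0.9, 0.6, -3.5]
opening: 0.641
gripper_force: 44.1
```

drive_tool([
  {"tx": 0.06, "ty": 0.18, "tz": 0, "wx": 0, "wy": 0, "wz": 0, "gripper": -1},
  {"tx": 0.12, "ty": 0.36, "tz": 0, "wx": 0, "wy": 0, "wz": 0, "gripper": -1},
  {"tx": 0.193, "ty": 0.53, "tz": 0, "wx": 0, "wy": 0, "wz": 0, "gripper": -1},
  {"tx": 0.193, "ty": 0.53, "tz": 0, "wx": 0, "wy": 0, "wz": 0, "gripper": -1},
])

```text
t: 26.82
eef_pos: [558.3, -23.9, 124.9]
ee_rot: [3.141, -0.002, 1.676]
contact_force: [-0.6, -0.3, -2.5]
opening: 0.643
gripper_force: 44.1
```

drive_tool([
  {"tx": 0, "ty": -0.006, "tz": -0.12, "wx": 0, "wy": 0, "wz": 0, "gripper": -1},
  {"tx": 0, "ty": -0.006, "tz": -0.2, "wx": 0, "wy": 0, "wz": 0, "gripper": -1},
  {"tx": 0, "ty": -0.006, "tz": -0.222, "wx": 0, "wy": 0, "wz": 0, "gripper": -1},
  {"tx": 0, "ty": -0.006, "tz": -0.234, "wx": 0, "wy": 0, "wz": 0, "gripper": -1},
  {"tx": 0, "ty": -0.006, "tz": -0.236, "wx": 0, "wy": 0, "wz": 0, "gripper": -1},
])

```text
t: 27.45
eef_pos: [557.5, -32.2, 55.1]
ee_rot: [3.14, 0.0, 1.666]
contact_force: [-0.5, 0.2, -3.1]
opening: 0.644
gripper_force: 44.2
```

drive_tool([
  {"tx": 0, "ty": 0, "tz": 0, "wx": 0, "wy": 0, "wz": 0, "gripper": 1},
  {"tx": 0, "ty": 0, "tz": 0, "wx": 0, "wy": 0, "wz": 0, "gripper": 1},
  {"tx": 0, "ty": 0, "tz": 0, "wx": 0, "wy": 0, "wz": 0, "gripper": 1},
  {"tx": 0, "ty": 0, "tz": 0.12, "wx": 0, "wy": 0, "wz": 0, "gripper": 1},
  {"tx": 0, "ty": -0.03, "tz": 0.3, "wx": 0, "wy": 0, "wz": 0, "gripper": 1},
])

```text
t: 28.08
eef_pos: [556.0, -40.2, 144.2]
ee_rot: [-3.138, 0.0, 1.668]
contact_force: [0.2, 0.5, 0.6]
opening: 1.001
gripper_force: 0.0
```

drive_tool([
  {"tx": 0, "ty": -0.18, "tz": 0.05, "wx": 0, "wy": 0, "wz": 0, "gripper": 1},
  {"tx": 0, "ty": -0.37, "tz": 0.1, "wx": 0, "wy": 0, "wz": 0, "gripper": 1},
  {"tx": 0, "ty": -0.56, "tz": 0.1, "wx": 0, "wy": 0, "wz": 0, "gripper": 1},
  {"tx": 0, "ty": -0.75, "tz": 0.1, "wx": 0, "wy": 0, "wz": 0, "gripper": 1},
  {"tx": 0, "ty": -0.9, "tz": 0.1, "wx": 0, "wy": 0, "wz": 0, "gripper": 1},
])

```text
t: 28.7
eef_pos: [556.5, -313.6, 174.8]
ee_rot: [3.141, 0.001, 1.665]
contact_force: [0.6, -0.4, 0.2]
opening: 0.999
gripper_force: 0.0
```

```bash
sed -i "s/'grn':(H>48)&(H<90)/'grn':(H>48)\&(H<97)/; s/(S>130)/(S>90)/" h.py; python3 - <<'E'
from h import *
st();snap('top','t12');tins('t12');snap('wrist','w12');tins('w12')
E
```

```text
t 28.7
eef_pos [ 556.51  -313.575  174.763]
ee_rot [3.141e+00 1.000e-03 1.665e+00]
contact_force [ 0.595 -0.356  0.162]
opening 0.999
gripper_force 0.0
joint_positions [-0.012  0.583  0.663  1.721 -0.419  0.982  0.902]
pan red circ 531.6 137.8 r 28.0 mean [531.3 138. ]
pan yel circ 552.0 37.6 r 27.6 mean [551.8  37.7]
pan grn circ 558.3 -32.7 r 24.1 mean [557.6 -32.7]
counter yel circ 358.5 -451.3 r 24.3 mean [ 362.9 -446.8]
counter grn circ 694.1 -341.5 r 24.2 mean [ 687.  -333.6]
counter blu circ 564.3 -423.6 r 27.3 mean [ 564.4 -422.6]
pan grn circ 693.7 -341.2 r 24.1 mean [ 686.5 -335. ]
```

The red tin has been knocked to (531,138), partly off the pan, and I will mend it after placing blue.

drive_tool([
  {"tx": 0.01, "ty": -0.18, "tz": 0, "wx": 0, "wy": 0, "wz": 0, "gripper": 1},
  {"tx": 0.026, "ty": -0.365, "tz": 0, "wx": 0, "wy": 0, "wz": 0, "gripper": 1},
  {"tx": 0.026, "ty": -0.365, "tz": -0.1, "wx": 0, "wy": 0, "wz": 0, "gripper": 1},
  {"tx": 0.026, "ty": -0.365, "tz": -0.23, "wx": 0, "wy": 0, "wz": 0, "gripper": 1},
  {"tx": 0.026, "ty": -0.365, "tz": -0.23, "wx": 0, "wy": 0, "wz": 0, "gripper": 1},
])

```text
t: 29.42
eef_pos: [563.3, -418.1, 102.1]
ee_rot: [-3.137, -0.005, 1.667]
contact_force: [-1.0, 0.4, -0.4]
opening: 1.002
gripper_force: 0.0
```

```bash
python3 - <<'E'
from h import *
p,W=cloud('t12')
m=(abs(W[...,0]-531)<35)&(abs(W[...,1]-138)<35)&(W[...,2]>60)&(p[...,0]>p[...,1]+60)
q=W[m];A=np.c_[q[:,:2]-[531,138],np.ones(len(q))];print(np.linalg.lstsq(A,q[:,2],rcond=None)[0],len(q))
E
```

```text
[5.80635501e-03 7.92815668e-03 7.99163121e+01] 250
```

drive_tool([
  {"tx": 0.003, "ty": -0.012, "tz": -0.12, "wx": 0, "wy": 0, "wz": 0, "gripper": 1},
  {"tx": 0.003, "ty": -0.012, "tz": -0.24, "wx": 0, "wy": 0, "wz": 0, "gripper": 1},
  {"tx": 0.003, "ty": -0.012, "tz": -0.265, "wx": 0, "wy": 0, "wz": 0, "gripper": 1},
  {"tx": 0.003, "ty": -0.012, "tz": -0.265, "wx": 0, "wy": 0, "wz": 0, "gripper": -1},
  {"tx": 0.003, "ty": -0.012, "tz": -0.265, "wx": 0, "wy": 0, "wz": 0, "gripper": -1},
])

```text
t: 30.05
eef_pos: [566.9, -425.0, 28.6]
ee_rot: [3.139, 0.002, 1.666]
contact_force: [0.0, -0.1, -1.1]
opening: 0.645
gripper_force: 42.5
```

drive_tool([
  {"tx": 0, "ty": 0, "tz": 0, "wx": 0, "wy": 0, "wz": 0, "gripper": -1},
  {"tx": 0, "ty": 0, "tz": 0, "wx": 0, "wy": 0, "wz": 0, "gripper": -1},
])

```text
t: 30.3
eef_pos: [567.0, -425.0, 28.5]
ee_rot: [3.139, 0.002, 1.667]
contact_force: [-0.3, -0.0, 7.0]
opening: 0.64
gripper_force: 43.4
```

drive_tool([
  {"tx": 0, "ty": 0, "tz": 0.15, "wx": 0, "wy": 0, "wz": 0, "gripper": -1},
  {"tx": 0, "ty": 0.12, "tz": 0.3, "wx": 0, "wy": 0, "wz": 0, "gripper": -1},
  {"tx": 0, "ty": 0.3, "tz": 0.34, "wx": 0, "wy": 0, "wz": 0, "gripper": -1},
  {"tx": 0, "ty": 0.48, "tz": 0.34, "wx": 0, "wy": 0, "wz": 0, "gripper": -1},
  {"tx": 0, "ty": 0.66, "tz": 0.34, "wx": 0, "wy": 0, "wz": 0, "gripper": -1},
])

```text
t: 30.92
eef_pos: [565.7, -224.1, 128.6]
ee_rot: [3.14, -0.0, 1.666]
contact_force: [1.2, -0.5, -2.5]
opening: 0.64
gripper_force: 43.8
```

drive_tool([
  {"tx": -0.008, "ty": 0.15, "tz": 0, "wx": 0, "wy": 0, "wz": 0, "gripper": -1},
  {"tx": -0.008, "ty": 0.32, "tz": 0, "wx": 0, "wy": 0, "wz": 0, "gripper": -1},
  {"tx": -0.008, "ty": 0.43, "tz": 0, "wx": 0, "wy": 0, "wz": 0, "gripper": -1},
  {"tx": -0.008, "ty": 0.43, "tz": 0, "wx": 0, "wy": 0, "wz": 0, "gripper": -1},
  {"tx": -0.008, "ty": 0.43, "tz": 0, "wx": 0, "wy": 0, "wz": 0, "gripper": -1},
])

```text
t: 31.55
eef_pos: [563.3, -97.7, 128.3]
ee_rot: [3.141, 0.001, 1.666]
contact_force: [-0.0, -1.6, -2.6]
opening: 0.645
gripper_force: 43.8
```

drive_tool([
  {"tx": 0, "ty": 0.009, "tz": -0.12, "wx": 0, "wy": 0, "wz": 0, "gripper": -1},
  {"tx": 0, "ty": 0.009, "tz": -0.2, "wx": 0, "wy": 0, "wz": 0, "gripper": -1},
  {"tx": 0, "ty": 0.009, "tz": -0.222, "wx": 0, "wy": 0, "wz": 0, "gripper": -1},
  {"tx": 0, "ty": 0.009, "tz": -0.232, "wx": 0, "wy": 0, "wz": 0, "gripper": -1},
  {"tx": 0, "ty": 0.009, "tz": -0.235, "wx": 0, "wy": 0, "wz": 0, "gripper": -1},
])

```text
t: 32.17
eef_pos: [563.8, -95.3, 58.4]
ee_rot: [3.14, 0.001, 1.665]
contact_force: [-1.8, -2.0, 4.5]
opening: 0.638
gripper_force: 44.2
```

drive_tool([
  {"tx": 0, "ty": 0, "tz": 0, "wx": 0, "wy": 0, "wz": 0, "gripper": 1},
  {"tx": 0, "ty": 0, "tz": 0, "wx": 0, "wy": 0, "wz": 0, "gripper": 1},
  {"tx": 0, "ty": 0, "tz": 0, "wx": 0, "wy": 0, "wz": 0, "gripper": 1},
  {"tx": 0, "ty": 0, "tz": 0.12, "wx": 0, "wy": 0, "wz": 0, "gripper": 1},
  {"tx": 0, "ty": 0.03, "tz": 0.3, "wx": 0, "wy": 0, "wz": 0, "gripper": 1},
])

```text
t: 32.8
eef_pos: [562.2, -85.7, 147.3]
ee_rot: [-3.138, 0.0, 1.665]
contact_force: [0.1, 0.7, 0.8]
opening: 0.999
gripper_force: 0.0
```

drive_tool([
  {"tx": -0.02, "ty": 0.18, "tz": 0.05, "wx": 0, "wy": 0, "wz": 0, "gripper": 1},
  {"tx": -0.04, "ty": 0.37, "tz": 0.05, "wx": 0, "wy": 0, "wz": 0, "gripper": 1},
  {"tx": -0.07, "ty": 0.56, "tz": 0.05, "wx": 0, "wy": 0, "wz": 0, "gripper": 1},
  {"tx": -0.1, "ty": 0.72, "tz": 0.05, "wx": 0, "wy": 0, "wz": 0, "gripper": 1},
  {"tx": -0.1, "ty": 0.74, "tz": 0.05, "wx": 0, "wy": 0, "wz": 0, "gripper": 1},
])

```text
t: 33.42
eef_pos: [532.2, 141.4, 162.2]
ee_rot: [-3.141, -0.002, 1.674]
contact_force: [1.4, -1.1, 1.0]
opening: 1.003
gripper_force: 0.0
```

```bash
python3 - <<'E'
from h import *
st();snap('top','t13');tins('t13');snap('wrist','w13');tins('w13')
E
```

```text
t 33.425
eef_pos [532.211 141.428 162.205]
ee_rot [-3.141e+00 -2.000e-03  1.674e+00]
contact_force [ 1.397 -1.09   1.021]
opening 1.003
gripper_force 0.0
joint_positions [-0.849  0.455  0.674  1.949 -0.372  0.863  0.125]
pan yel circ 552.2 37.6 r 27.6 mean [551.8  37.8]
pan grn circ 558.0 -32.8 r 24.1 mean [557.2 -32.7]
pan blu circ 563.5 -92.4 r 25.5 mean [563.5 -92.8]
counter blu circ 367.8 172.2 r 39.7 mean [376.5 165. ]
pan red circ 530.7 137.9 r 28.1 mean [530.6 139.1]
pan yel circ 550.6 37.6 r 27.5 mean [550.2  40.5]
pan blu circ 644.3 113.4 r 15.9 mean [643.5 114.2]
```

View pics/w13.png

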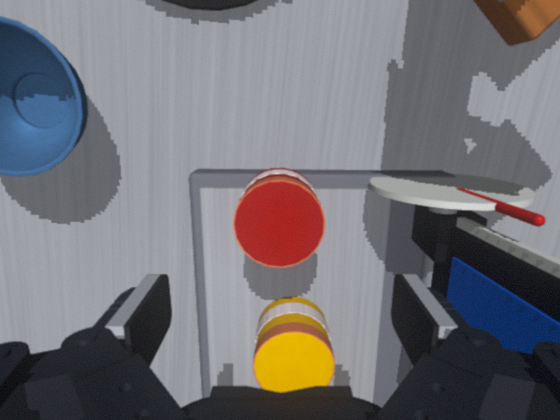

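The red tin at (280,220) overhangs the pan's +y edge. I grip it and move it inwards.

drive_tool([
  {"tx": -0.003, "ty": -0.006, "tz": -0.15, "wx": 0, "wy": 0, "wz": 0, "gripper": 1},
  {"tx": -0.003, "ty": -0.006, "tz": -0.3, "wx": 0, "wy": 0, "wz": 0, "gripper": 1},
  {"tx": -0.003, "ty": -0.006, "tz": -0.355, "wx": 0, "wy": 0, "wz": 0, "gripper": 1},
  {"tx": -0.003, "ty": -0.006, "tz": -0.355, "wx": 0, "wy": 0, "wz": 0, "gripper": 1},
  {"tx": -0.003, "ty": -0.006, "tz": -0.355, "wx": 0, "wy": 0, "wz": 0, "gripper": -1},
])

```text
t: 34.15
eef_pos: [533.8, 134.4, 57.3]
ee_rot: [3.139, -0.0, 1.665]
contact_force: [0.8, 0.8, -0.2]
opening: 0.817
gripper_force: 0.0
```

drive_tool([
  {"tx": 0, "ty": 0, "tz": 0, "wx": 0, "wy": 0, "wz": 0, "gripper": -1},
  {"tx": 0, "ty": 0, "tz": 0, "wx": 0, "wy": 0, "wz": 0, "gripper": -1},
  {"tx": 0, "ty": 0, "tz": 0, "wx": 0, "wy": 0, "wz": 0, "gripper": -1},
])

```text
t: 34.52
eef_pos: [533.5, 135.1, 57.6]
ee_rot: [3.139, -0.001, 1.666]
contact_force: [-0.9, -1.3, 5.8]
opening: 0.645
gripper_force: 41.6
```

drive_tool([
  {"tx": 0, "ty": 0, "tz": 0.05, "wx": 0, "wy": 0, "wz": 0, "gripper": -1},
  {"tx": 0.045, "ty": -0.11, "tz": 0.05, "wx": 0, "wy": 0, "wz": 0, "gripper": -1},
  {"tx": 0.045, "ty": -0.11, "tz": 0.05, "wx": 0, "wy": 0, "wz": 0, "gripper": -1},
  {"tx": 0.045, "ty": -0.11, "tz": 0.05, "wx": 0, "wy": 0, "wz": 0, "gripper": -1},
])

```text
t: 35.02
eef_pos: [545.9, 102.3, 71.5]
ee_rot: [3.141, -0.001, 1.666]
contact_force: [0.2, 0.3, -2.0]
opening: 0.643
gripper_force: 43.0
```

drive_tool([
  {"tx": 0, "ty": 0, "tz": -0.035, "wx": 0, "wy": 0, "wz": 0, "gripper": -1},
  {"tx": 0, "ty": 0, "tz": -0.048, "wx": 0, "wy": 0, "wz": 0, "gripper": -1},
  {"tx": 0, "ty": 0, "tz": -0.048, "wx": 0, "wy": 0, "wz": 0, "gripper": 1},
  {"tx": 0, "ty": 0, "tz": -0.048, "wx": 0, "wy": 0, "wz": 0, "gripper": 1},
  {"tx": 0, "ty": 0, "tz": -0.048, "wx": 0, "wy": 0, "wz": 0, "gripper": 1},
])

```text
t: 35.65
eef_pos: [545.7, 102.1, 56.2]
ee_rot: [-3.141, 0.0, 1.667]
contact_force: [0.0, -0.3, -0.0]
opening: 1.001
gripper_force: 0.0
```

drive_tool([
  {"tx": 0, "ty": 0, "tz": 0.15, "wx": 0, "wy": 0, "wz": 0, "gripper": 1},
  {"tx": -0.02, "ty": 0.02, "tz": 0.33, "wx": 0, "wy": 0, "wz": 0, "gripper": 1},
  {"tx": -0.1, "ty": 0.18, "tz": 0.45, "wx": 0, "wy": 0, "wz": -0.03, "gripper": 1},
  {"tx": -0.2, "ty": 0.34, "tz": 0.5, "wx": 0, "wy": 0, "wz": -0.06, "gripper": 1},
  {"tx": -0.3, "ty": 0.5, "tz": 0.5, "wx": 0, "wy": 0, "wz": -0.09, "gripper": 1},
])

```text
t: 36.28
eef_pos: [455.6, 253.9, 207.9]
ee_rot: [3.14, -0.003, 1.38]
contact_force: [0.5, 0.7, -0.0]
opening: 1.0
gripper_force: 0.0
```

```bash
cat >> h.py <<'E'
def scan(f,zmin=38,zmax=60,c=(455,360),R=130):
    p,W=cloud(f);h=cv2.cvtColor(p,cv2.COLOR_RGB2HSV)
    m=(h[...,0]>18)&(h[...,0]<32)&(h[...,1]>120)&(W[...,2]>zmin)&(W[...,2]<zmax)&(np.hypot(W[...,0]-c[0],W[...,1]-c[1])<R)
    k,lab,s,_=cv2.connectedComponentsWithStats(m.astype(np.uint8));i=1+np.argmax(s[1:,4]);q=W[lab==i]
    print(f,'scanner',len(q),cv2.minAreaRect(q[:,:2].astype(np.float32)),'z',np.median(q[:,2]))
    return q
E
python3 - <<'E'
from h import *
st();snap('top','t14');tins('t14');scan('t14');snap('wrist','w14');scan('w14');snap('scene','s14');screen('s14');ball('s14')
E
```

```text
t 36.275
eef_pos [455.605 253.878 207.913]
ee_rot [ 3.14e+00 -3.00e-03  1.38e+00]
contact_force [ 0.507  0.705 -0.029]
opening 1.0
gripper_force 0.0
joint_positions [-1.213  0.347  0.785  1.987 -0.307  0.924 -0.461]
pan red circ 544.1 106.6 r 27.9 mean [544.6 106.5]
pan yel circ 552.4 37.9 r 27.4 mean [551.9  38. ]
pan grn circ 558.1 -32.7 r 24.2 mean [557.5 -32.8]
pan blu circ 562.6 -92.8 r 26.4 mean [563.4 -92.8]
t14 scanner 20 ((517.9592895507812, 333.9016418457031), (11.817549705505371, 15.678038597106934), 89.26048278808594) z 45.950921515866895
w14 scanner 10423 ((453.2890930175781, 359.51922607421875), (38.505470275878906, 148.9933319091797), 76.73089599609375) z 47.09610998646214
screen pts 609 n [ 0.981  0.089 -0.17 ] yaw 0.091 angle 1.741 C [677.9  11.6 144.6]
plane x(scale) rel hinge(652.5,22) at z50 8.0
s14 ball 25 [ 682.1 -156.6  130.8] loc 11.9 -180.4 c 1.072
```

View pics/w14.png

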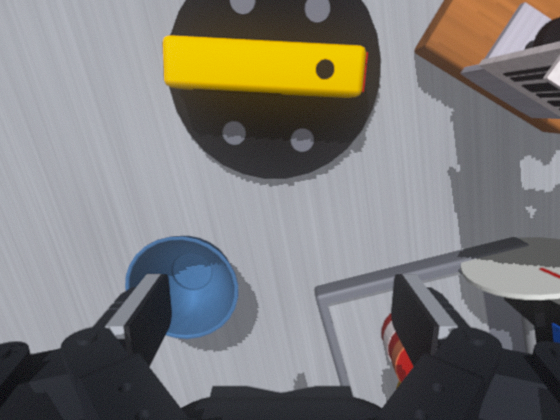

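All four tins are on the pan. The scanner is at (265,66) with its nose to the right. I turn the tool across it, with the camera on the tail side.

drive_tool([
  {"tx": 0, "ty": 0.1, "tz": 0, "wx": 0, "wy": 0, "wz": 0.058, "gripper": 0.6},
  {"tx": 0, "ty": 0.2, "tz": 0, "wx": 0, "wy": 0, "wz": 0.116, "gripper": 0.6},
  {"tx": 0, "ty": 0.3, "tz": 0, "wx": 0, "wy": 0, "wz": 0.174, "gripper": 0.6},
  {"tx": -0.005, "ty": 0.352, "tz": 0, "wx": 0, "wy": 0, "wz": 0.232, "gripper": 0.6},
  {"tx": -0.005, "ty": 0.352, "tz": 0, "wx": 0, "wy": 0, "wz": 0.29, "gripper": 0.6},
])

```text
t: 37.05
eef_pos: [455.0, 357.6, 205.9]
ee_rot: [-3.141, 0.001, 2.301]
contact_force: [-1.2, 0.2, -0.3]
opening: 0.802
gripper_force: 0.0
```

drive_tool([
  {"tx": 0, "ty": 0, "tz": -0.05, "wx": 0, "wy": 0, "wz": 0.058, "gripper": 0.6},
  {"tx": 0, "ty": 0, "tz": -0.1, "wx": 0, "wy": 0, "wz": 0.116, "gripper": 0.6},
  {"tx": 0, "ty": 0, "tz": -0.15, "wx": 0, "wy": 0, "wz": 0.174, "gripper": 0.6},
  {"tx": 0, "ty": 0, "tz": -0.2, "wx": 0, "wy": 0, "wz": 0.196, "gripper": 0.6},
  {"tx": 0, "ty": 0, "tz": -0.2, "wx": 0, "wy": 0, "wz": 0.196, "gripper": 0.6},
])

```text
t: 37.67
eef_pos: [454.8, 355.4, 145.2]
ee_rot: [-3.139, -0.001, 2.907]
contact_force: [-0.1, -0.3, -0.1]
opening: 0.799
gripper_force: 0.0
```

```bash
python3 - <<'E'
from h import *
st();snap('wrist','w15');q=scan('w15')
E
```

```text
t 37.675
eef_pos [454.797 355.443 145.238]
ee_rot [-3.139e+00 -1.000e-03  2.907e+00]
contact_force [-0.095 -0.306 -0.069]
opening 0.799
gripper_force 0.0
joint_positions [-1.001  0.473  0.359  1.879 -0.218  0.83   0.807]
w15 scanner 11879 ((453.26202392578125, 359.5068359375), (37.715354919433594, 148.49295043945312), 76.62964630126953) z 47.11649774983465
```

drive_tool([
  {"tx": -0.004, "ty": 0.014, "tz": -0.15, "wx": 0, "wy": 0, "wz": 0, "gripper": 0.6},
  {"tx": -0.004, "ty": 0.014, "tz": -0.3, "wx": 0, "wy": 0, "wz": 0, "gripper": 0.6},
  {"tx": -0.004, "ty": 0.014, "tz": -0.4, "wx": 0, "wy": 0, "wz": 0, "gripper": 0.6},
  {"tx": -0.004, "ty": 0.014, "tz": -0.415, "wx": 0, "wy": 0, "wz": 0, "gripper": 0.6},
  {"tx": -0.004, "ty": 0.014, "tz": -0.415, "wx": 0, "wy": 0, "wz": 0, "gripper": -1},
], squeeze=60)

```text
t: 38.35
eef_pos: [454.2, 361.9, 23.0]
ee_rot: [3.141, 0.001, 2.909]
contact_force: [0.1, 0.1, 0.0]
opening: 0.6
gripper_force: 0.0
```

drive_tool([
  {"tx": 0, "ty": 0, "tz": 0, "wx": 0, "wy": 0, "wz": 0, "gripper": -1},
  {"tx": 0, "ty": 0, "tz": 0, "wx": 0, "wy": 0, "wz": 0, "gripper": -1},
  {"tx": 0, "ty": 0, "tz": 0, "wx": 0, "wy": 0, "wz": 0, "gripper": -1},
  {"tx": 0, "ty": 0, "tz": 0, "wx": 0, "wy": 0, "wz": 0, "gripper": -1},
])

```text
t: 38.85
eef_pos: [454.4, 362.4, 23.8]
ee_rot: [3.139, 0.002, 2.91]
contact_force: [-0.3, -0.6, 6.8]
opening: 0.416
gripper_force: 61.2
```

drive_tool([
  {"tx": 0, "ty": 0, "tz": 0.1, "wx": 0, "wy": 0, "wz": 0, "gripper": -1},
  {"tx": 0, "ty": -0.05, "tz": 0.25, "wx": 0, "wy": 0, "wz": 0.05, "gripper": -1},
  {"tx": 0.02, "ty": -0.18, "tz": 0.33, "wx": 0, "wy": 0, "wz": 0.1, "gripper": -1},
  {"tx": 0.05, "ty": -0.3, "tz": 0.33, "wx": 0, "wy": 0, "wz": 0.15, "gripper": -1},
  {"tx": 0.08, "ty": -0.45, "tz": 0.33, "wx": 0, "wy": 0, "wz": 0.2, "gripper": -1},
])

```text
t: 39.48
eef_pos: [477.5, 226.4, 122.0]
ee_rot: [3.141, 0.002, -2.738]
contact_force: [0.2, -0.2, -2.2]
opening: 0.411
gripper_force: 60.4
```

```bash
python3 - <<'E'
from h import *
st();snap('top','t16');tins('t16');snap('wrist','w16')
p,W=cloud('w16')
n=np.array([.63,.777]);L=np.array([627,302.5])
a=(W[...,:2]-L)@n;b=(W[...,:2]-L)@np.array([-n[1],n[0]])
m=(abs(a)<12)&(abs(b)<52)&(W[...,2]>82)&(W[...,2]<150)
print(m.sum())
if m.sum()>100:
    q=W[m];C=np.median(q,0);
    nn=np.linalg.svd(q[:,:2]-q[:,:2].mean(0),full_matrices=False)[2][1];print(q.mean(0),nn,np.percentile(b[m],[1,99]),np.percentile(a[m],[10,50,90]),q[:,2].min(),q[:,2].max())
E
```

```text
t 39.475
eef_pos [477.464 226.399 122.003]
ee_rot [ 3.141e+00  2.000e-03 -2.738e+00]
contact_force [ 0.163 -0.244 -2.237]
opening 0.411
gripper_force 60.425
joint_positions [-0.672  0.423  0.204  2.005 -0.127  0.722  1.584]
pan red circ 544.3 106.2 r 28.4 mean [544.1 106.6]
pan yel circ 551.9 37.8 r 27.8 mean [551.8  37.8]
pan grn circ 557.3 -32.9 r 24.6 mean [557.4 -32.7]
pan blu circ 563.7 -93.1 r 25.6 mean [563.3 -92.7]
0
```

View pics/w16.png

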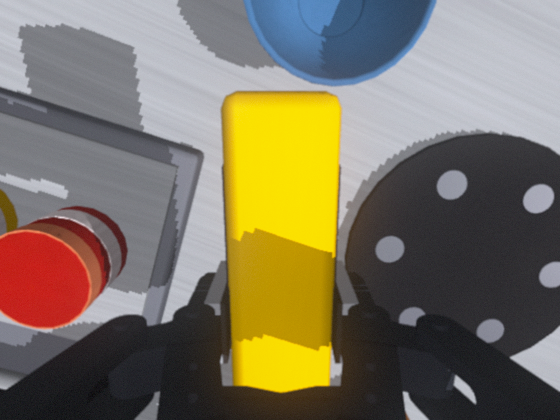

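The scanner sits square in the pads, tail at (282,100). I refine the label from several frames.

```bash
python3 - <<'E'
from h import *
n=np.array([.63,.777]);t=np.array([-n[1],n[0]]);L=np.array([627,302.5])
for f in('scene0','s6','s8','s14','top0','t13','t16','w14'):
    p,W=cloud(f);a=(W[...,:2]-L)@n;b=(W[...,:2]-L)@t;z=W[...,2]
    m=(abs(a)<6)&(abs(b)<60)&(z>82)&(z<157)
    if m.sum()<15:print(f,m.sum());continue
    k=np.polyfit(b[m],a[m],1);print(f,m.sum(),'a med',np.median(a[m]).round(1),'tilt',k.round(3),'b',np.percentile(b[m],[1,99]).round(1),'z',z[m].min().round(),z[m].max().round())
c=load('s8');uv=proj('s8',[[*(L+t*45),160],[*(L-t*45),160],[*(L-t*45),80],[*(L+t*45),80]])
im=cv2.imread('pics/s8.png');im=cv2.resize(im,None,fx=6,fy=6,interpolation=2)
for q in uv: cv2.circle(im,tuple(int(v) for v in (q+.5)*6),4,(0,0,255),1)
x,y=(uv.mean(0)*6).astype(int);cv2.imwrite('pics/s8l.png',im[y-200:y+200,x-200:x+200])
E
```

```text
scene0 211 a med -2.2 tilt [ 0.003 -1.994] b [-46.5  44.6] z 83.0 157.0
s6 201 a med -2.4 tilt [-0.015 -2.355] b [-47.5  40.2] z 82.0 156.0
s8 212 a med -2.3 tilt [-0.01  -2.187] b [-47.5  44. ] z 82.0 157.0
s14 211 a med -2.2 tilt [-0.009 -2.196] b [-46.9  44.9] z 82.0 156.0
top0 68 a med 1.2 tilt [0.007 1.156] b [-44.9  44.3] z 82.0 156.0
t13 71 a med 1.0 tilt [0.006 0.956] b [-44.9  45.3] z 83.0 157.0
t16 68 a med 1.3 tilt [-0.003  1.176] b [-43.7  44.4] z 82.0 157.0
w14 2805 a med -0.4 tilt [ 0.037 -1.328] b [-10.8  46. ] z 82.0 157.0
```

View pics/s8l.png

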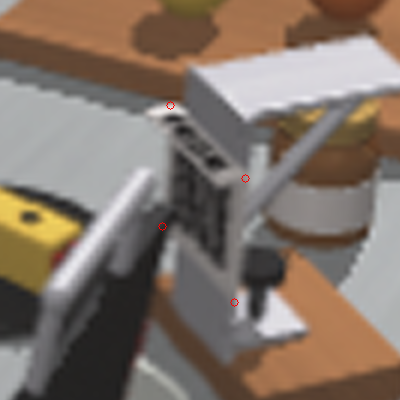

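drive_tool([
  {"tx": 0.04, "ty": -0.07, "tz": 0, "wx": 0, "wy": 0, "wz": 0.05, "gripper": -1},
  {"tx": 0.08, "ty": -0.14, "tz": 0, "wx": 0, "wy": 0, "wz": 0.1, "gripper": -1},
  {"tx": 0.128, "ty": -0.202, "tz": -0.02, "wx": 0, "wy": 0, "wz": 0.154, "gripper": -1},
  {"tx": 0.128, "ty": -0.202, "tz": -0.02, "wx": 0, "wy": 0, "wz": 0.154, "gripper": -1},
  {"tx": 0.128, "ty": -0.202, "tz": -0.02, "wx": 0, "wy": 0, "wz": 0.154, "gripper": -1},
])

```text
t: 40.2
eef_pos: [515.0, 166.9, 115.1]
ee_rot: [3.141, 0.0, -2.263]
contact_force: [-0.2, -0.4, -1.9]
opening: 0.411
gripper_force: 60.5
```

The red circles fall on the label corners, so the label fit is good. I make a slight correction and check the scanner's pose.

drive_tool([
  {"tx": 0.004, "ty": -0.004, "tz": 0.002, "wx": 0, "wy": 0, "wz": 0.003, "gripper": -1},
  {"tx": 0.004, "ty": -0.004, "tz": 0.002, "wx": 0, "wy": 0, "wz": 0.003, "gripper": -1},
  {"tx": 0.004, "ty": -0.004, "tz": 0.002, "wx": 0, "wy": 0, "wz": 0.003, "gripper": -1},
])

```text
t: 40.58
eef_pos: [516.6, 165.3, 115.7]
ee_rot: [3.142, 0.0, -2.251]
contact_force: [-0.5, -0.7, -1.5]
opening: 0.412
gripper_force: 60.5
```

```bash
python3 - <<'E'
from h import *
st();snap('top','t17');snap('wrist','w17');snap('scene','s17')
for f in('t17','w17','s17'):
    try:
        q=scan(f,95,150,(516,166),110)
        g=q[abs(q[:,2]-np.percentile(q[:,2],90))<6];A=np.c_[g[:,:2]-g[:,:2].mean(0),np.ones(len(g))];print('grad',np.linalg.lstsq(A,g[:,2],rcond=None)[0].round(3))
    except Exception as e:print(f,e)
for f in('s17','t17'):
    p,W=cloud(f);m=(p[...,0]>90)&(p[...,1]<.4*p[...,0])&(p[...,2]<.4*p[...,0])&(np.hypot(W[...,0]-564,W[...,1]-225)<25)&(W[...,2]>90)
    print('red nose',m.sum(),W[m].mean(0) if m.sum() else '')
screen('s17')
E
```

```text
t 40.575
eef_pos [516.619 165.346 115.666]
ee_rot [ 3.142  0.    -2.251]
contact_force [-0.452 -0.747 -1.547]
opening 0.412
gripper_force 60.543
joint_positions [-0.451  0.452  0.099  1.968 -0.065  0.725  2.148]
t17 scanner 188 ((486.6108093261719, 127.52757263183594), (53.981651306152344, 34.34733200073242), 50.39921569824219) z 139.1954859725594
grad [-9.00000e-03 -5.00000e-03  1.39781e+02]
w17 scanner 32295 ((501.43365478515625, 146.3955841064453), (102.96693420410156, 37.0040397644043), 51.1397705078125) z 138.94897691744765
grad [ 2.00000e-03 -1.00000e-03  1.38797e+02]
s17 scanner 203 ((492.9323425292969, 131.21055603027344), (72.06031036376953, 38.6192741394043), 55.83549118041992) z 137.40569605802645
grad [-1.40000e-02  1.70000e-02  1.38547e+02]
red nose 0 
red nose 0 
screen pts 126 n [ 0.982  0.093 -0.166] yaw 0.095 angle 1.738 C [681.  -17.5 147.3]
plane x(scale) rel hinge(652.5,22) at z50 8.3
```

The scanner is level, square (0.892 rad) and its nose is about 100 mm from the label. I hold it there.

drive_tool([
  {"tx": 0, "ty": 0, "tz": 0, "wx": 0, "wy": 0, "wz": 0, "gripper": -1},
  {"tx": 0, "ty": 0, "tz": 0, "wx": 0, "wy": 0, "wz": 0, "gripper": -1},
  {"tx": 0, "ty": 0, "tz": 0, "wx": 0, "wy": 0, "wz": 0, "gripper": -1},
  {"tx": 0, "ty": 0, "tz": 0, "wx": 0, "wy": 0, "wz": 0, "gripper": -1},
  {"tx": 0, "ty": 0, "tz": 0, "wx": 0, "wy": 0, "wz": 0, "gripper": -1},
])

```text
t: 41.35
eef_pos: [516.8, 164.9, 115.6]
ee_rot: [3.142, 0.0, -2.251]
contact_force: [0.4, 0.6, -0.9]
opening: 0.417
gripper_force: 60.5
```

drive_tool([
  {"tx": 0, "ty": 0, "tz": 0, "wx": 0, "wy": 0, "wz": 0, "gripper": -1},
  {"tx": 0, "ty": 0, "tz": 0, "wx": 0, "wy": 0, "wz": 0, "gripper": -1},
  {"tx": 0, "ty": 0, "tz": 0, "wx": 0, "wy": 0, "wz": 0, "gripper": -1},
  {"tx": 0, "ty": 0, "tz": 0, "wx": 0, "wy": 0, "wz": 0, "gripper": -1},
  {"tx": 0, "ty": 0, "tz": 0, "wx": 0, "wy": 0, "wz": 0, "gripper": -1},
])

```text
t: 41.98
eef_pos: [516.8, 164.9, 115.6]
ee_rot: [3.142, 0.0, -2.251]
contact_force: [0.1, -0.2, -2.7]
opening: 0.41
gripper_force: 60.5
```

drive_tool([
  {"tx": 0, "ty": 0, "tz": 0, "wx": 0, "wy": 0, "wz": 0, "gripper": -1},
  {"tx": 0, "ty": 0, "tz": 0, "wx": 0, "wy": 0, "wz": 0, "gripper": -1},
  {"tx": 0, "ty": 0, "tz": 0, "wx": 0, "wy": 0, "wz": 0, "gripper": -1},
  {"tx": 0, "ty": 0, "tz": 0, "wx": 0, "wy": 0, "wz": 0, "gripper": -1},
  {"tx": 0, "ty": 0, "tz": 0, "wx": 0, "wy": 0, "wz": 0, "gripper": -1},
])

```text
t: 42.6
eef_pos: [516.8, 164.9, 115.6]
ee_rot: [3.142, 0.0, -2.251]
contact_force: [0.0, -0.1, -2.9]
opening: 0.41
gripper_force: 60.5
```

drive_tool([
  {"tx": 0, "ty": 0, "tz": 0, "wx": 0, "wy": 0, "wz": 0, "gripper": -1},
  {"tx": 0, "ty": 0, "tz": 0, "wx": 0, "wy": 0, "wz": 0, "gripper": -1},
  {"tx": 0, "ty": 0, "tz": 0, "wx": 0, "wy": 0, "wz": 0, "gripper": -1},
  {"tx": 0, "ty": 0, "tz": 0, "wx": 0, "wy": 0, "wz": 0, "gripper": -1},
  {"tx": 0, "ty": 0, "tz": 0, "wx": 0, "wy": 0, "wz": 0, "gripper": -1},
])

```text
t: 43.22
eef_pos: [516.8, 164.9, 115.6]
ee_rot: [3.142, 0.0, -2.251]
contact_force: [-0.4, -0.6, -1.0]
opening: 0.414
gripper_force: 60.5
```

drive_tool([
  {"tx": 0, "ty": 0, "tz": 0, "wx": 0, "wy": 0, "wz": 0, "gripper": -1},
  {"tx": 0, "ty": 0, "tz": 0, "wx": 0, "wy": 0, "wz": 0, "gripper": -1},
  {"tx": 0, "ty": 0, "tz": 0, "wx": 0, "wy": 0, "wz": 0, "gripper": -1},
  {"tx": 0, "ty": 0, "tz": 0, "wx": 0, "wy": 0, "wz": 0, "gripper": -1},
  {"tx": 0, "ty": 0, "tz": 0, "wx": 0, "wy": 0, "wz": 0, "gripper": -1},
])

```text
t: 43.85
eef_pos: [516.8, 164.9, 115.6]
ee_rot: [3.142, 0.0, -2.251]
contact_force: [0.2, -0.2, -1.6]
opening: 0.413
gripper_force: 60.5
```

```bash
python3 - <<'E'
from h import *
st()
p,W=cloud('top0');u,v=np.meshgrid(np.arange(560),np.arange(420))
for f in('top0','w14'):
    p,W=cloud(f);m=(p.max(2)<60)&(W[...,2]<14)&(W[...,2]>4)&(np.hypot(W[...,0]-461,W[...,1]-356)<98);q=W[m][:,:2].astype(np.float32)
    h=cv2.convexHull(q);print(f,len(q),cv2.minEnclosingCircle(q),cv2.fitEllipse(h))
E
```

```text
t 43.85
eef_pos [516.795 164.932 115.607]
ee_rot [ 3.142  0.    -2.251]
contact_force [ 0.205 -0.213 -1.642]
opening 0.413
gripper_force 60.542
joint_positions [-0.45   0.452  0.099  1.968 -0.065  0.725  2.149]
top0 1241 ((460.7403564453125, 355.1663513183594), 88.46864318847656) ((460.9230041503906, 354.8426818847656), (172.44522094726562, 175.54039001464844), 174.14389038085938)
w14 15693 ((459.6147766113281, 355.70672607421875), 88.47361755371094) ((459.0074462890625, 351.7495422363281), (165.7652130126953, 178.32789611816406), 78.34262084960938)
```

drive_tool([
  {"tx": -0.04, "ty": 0.06, "tz": 0.02, "wx": 0, "wy": 0, "wz": -0.05, "gripper": -1},
  {"tx": -0.08, "ty": 0.2, "tz": 0.02, "wx": 0, "wy": 0, "wz": -0.1, "gripper": -1},
  {"tx": -0.12, "ty": 0.36, "tz": 0.02, "wx": 0, "wy": 0, "wz": -0.15, "gripper": -1},
  {"tx": -0.16, "ty": 0.5, "tz": 0.02, "wx": 0, "wy": 0, "wz": -0.2, "gripper": -1},
  {"tx": -0.189, "ty": 0.635, "tz": 0.02, "wx": 0, "wy": 0, "wz": -0.25, "gripper": -1},
])

```text
t: 44.48
eef_pos: [459.4, 357.0, 121.6]
ee_rot: [3.141, -0.0, -3.041]
contact_force: [0.3, 0.3, -1.9]
opening: 0.417
gripper_force: 60.6
```

drive_tool([
  {"tx": 0, "ty": 0.015, "tz": 0, "wx": 0, "wy": 0, "wz": 0, "gripper": -1},
  {"tx": 0, "ty": 0.015, "tz": -0.15, "wx": 0, "wy": 0, "wz": 0, "gripper": -1},
  {"tx": 0, "ty": 0.015, "tz": -0.2, "wx": 0, "wy": 0, "wz": 0, "gripper": -1},
  {"tx": 0, "ty": 0.015, "tz": -0.2, "wx": 0, "wy": 0, "wz": 0, "gripper": -1},
])

```text
t: 44.98
eef_pos: [459.9, 358.6, 60.7]
ee_rot: [-3.14, -0.002, -3.038]
contact_force: [0.4, -0.2, -0.7]
opening: 0.414
gripper_force: 60.6
```

drive_tool([
  {"tx": 0, "ty": -0.011, "tz": -0.07, "wx": 0, "wy": 0, "wz": 0, "gripper": -1},
  {"tx": 0, "ty": -0.011, "tz": -0.1, "wx": 0, "wy": 0, "wz": 0, "gripper": -1},
  {"tx": 0, "ty": -0.011, "tz": -0.115, "wx": 0, "wy": 0, "wz": 0, "gripper": -1},
  {"tx": 0, "ty": -0.011, "tz": -0.122, "wx": 0, "wy": 0, "wz": 0, "gripper": -1},
  {"tx": 0, "ty": -0.011, "tz": -0.122, "wx": 0, "wy": 0, "wz": 0, "gripper": -1},
])

```text
t: 45.6
eef_pos: [460.3, 356.8, 25.4]
ee_rot: [3.141, 0.001, -3.037]
contact_force: [0.8, 0.2, -2.0]
opening: 0.415
gripper_force: 60.6
```

drive_tool([
  {"tx": 0, "ty": -0.004, "tz": -0.005, "wx": 0, "wy": 0, "wz": 0, "gripper": -1},
  {"tx": 0, "ty": -0.004, "tz": -0.005, "wx": 0, "wy": 0, "wz": 0, "gripper": -1},
  {"tx": 0, "ty": -0.004, "tz": -0.005, "wx": 0, "wy": 0, "wz": 0, "gripper": 0.5},
  {"tx": 0, "ty": -0.004, "tz": -0.005, "wx": 0, "wy": 0, "wz": 0, "gripper": 0.5},
  {"tx": 0, "ty": -0.004, "tz": -0.005, "wx": 0, "wy": 0, "wz": 0, "gripper": 0.5},
])

```text
t: 46.22
eef_pos: [460.2, 355.4, 23.6]
ee_rot: [3.142, 0.0, -3.037]
contact_force: [0.0, -0.0, 0.1]
opening: 0.75
gripper_force: 0.0
```

drive_tool([
  {"tx": 0, "ty": 0, "tz": 0.1, "wx": 0, "wy": 0, "wz": 0, "gripper": 0.5},
  {"tx": 0, "ty": 0, "tz": 0.28, "wx": 0, "wy": 0, "wz": 0, "gripper": 0.5},
  {"tx": 0, "ty": 0, "tz": 0.46, "wx": 0, "wy": 0, "wz": 0, "gripper": 0.5},
  {"tx": -0.1, "ty": 0.12, "tz": 0.6, "wx": 0, "wy": 0, "wz": 0, "gripper": 0.5},
  {"tx": -0.25, "ty": 0.25, "tz": 0.65, "wx": 0, "wy": 0, "wz": 0, "gripper": 0.5},
])

```text
t: 46.85
eef_pos: [386.7, 431.4, 221.9]
ee_rot: [3.138, 0.005, -3.041]
contact_force: [-0.1, 1.0, 0.2]
opening: 0.752
gripper_force: 0.0
```

```bash
python3 - <<'E'
from h import *
st();snap('top','t18');tins('t18');scan('t18');snap('scene','s18');screen('s18');ball('s18');ball('t18')
try: scan('s18')
except Exception as e: print(e)
# bystander check: height change vs start
a=cloud('top0')[1][...,2];b=cloud('t18')[1][...,2]
im=cv2.imread('pics/t18.png');cv2.imwrite('pics/t18b.png',cv2.resize(im,(800,600),interpolation=2))
E
```

```text
t 46.85
eef_pos [386.732 431.435 221.949]
ee_rot [ 3.138  0.005 -3.041]
contact_force [-0.127  1.003  0.156]
opening 0.752
gripper_force 0.0
joint_positions [-1.112  0.366  0.269  1.817 -0.115  0.968  0.877]
pan red circ 543.7 106.8 r 28.5 mean [544.3 106.6]
pan yel circ 552.1 37.4 r 27.4 mean [551.9  37.7]
pan grn circ 557.3 -32.3 r 24.2 mean [557.4 -32.6]
pan blu circ 654.4 21.3 r 111.6 mean [653.   21.9]
pan blu circ 563.3 -93.0 r 26.0 mean [563.3 -92.8]
t18 scanner 561 ((461.29241943359375, 354.509033203125), (151.1466064453125, 37.88243103027344), 5.938449382781982) z 47.34309499380339
screen pts 607 n [ 0.981  0.09  -0.17 ] yaw 0.091 angle 1.741 C [678.   11.5 144.8]
plane x(scale) rel hinge(652.5,22) at z50 8.1
s18 ball 26 [ 682.3 -160.6  128.6] loc 11.7 -184.4 c 1.073
t18 ball 29 [ 683.  -158.2  128.6] loc 12.7 -182.1 c 1.085
s18 scanner 222 ((460.4151306152344, 354.62261962890625), (140.91221618652344, 46.77306365966797), 6.006572723388672) z 46.47675189170411
```

View pics/t18b.png

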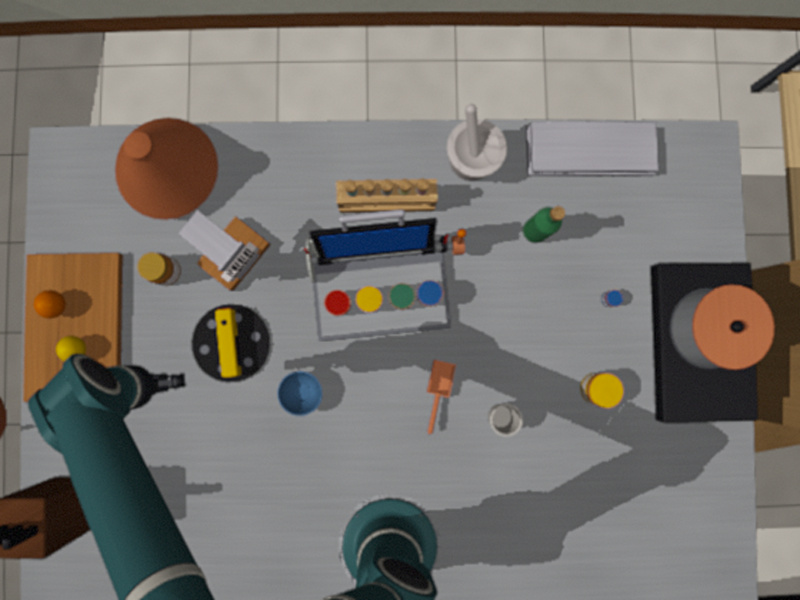

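The four tins stand in a row on the pan at (337–430, 295), the scanner lies on the trivet at (228,343), and the bystanders look unmoved. I hand in.

```bash
python3 -c "
from rig import ticket
print(ticket.hand_in())"
```

```text
the job is handed in; nothing more can be done
None
```

I've handed the job in, and the last pictures show it done: screen 1.74 rad, collar about 1.08 rad (mark 1.1), all four tins upright on the pan, the scanner held square to the label at about 10 cm for over 3 s, then laid on the middle of the trivet.

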